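# Find a feed roller's keyway in the vee-blocks

## Task

The feed roller on the wooden stand is about to have its gear keyed on. Lay it gently in the pair of steel vee-blocks with its keyed end at the locating finger, swing the finger over to rest on the round of the shaft, then roll the roller in the vees until the finger drops right into the keyway. Leave it held like that, fully home in both vees, and leave everything else on the bench alone.

Things in the scene. Friction and masses are not known exactly. Their poses are not given: they have to be found in the camera images.
- roller_mid (a point): Feed roller lying on a wooden stand, 0.55 to 0.9 kg: black rubber sleeve 48 mm diameter x 84 mm long amid a bare 22 mm steel shaft. Point: middle of the sleeve, on the axis (50 mm above the bench on the stand). z axis: along the shaft to its keyed end (shaft ends at +122 and -95 mm). x axis: out through the keyway. How it is rolled at the start varies.
- keyway (a point): The keyway of that roller: a dark-floored slot 8 mm wide, 4 mm deep, in the shaft from +90 to +122 mm (open at the shaft's end). Point: middle of the slot's mouth, 106 mm along z and 11 mm out along x from roller_mid; same axes.
- stand: Fixed wooden stand that carries the roller at the start: base 120 x 190 x 14 mm, two vee-notched boards 18 mm thick, 70 mm either side of its middle, 51 mm high. The sleeve hangs free between the boards. Origin on the bench under its middle; its z axis runs level along the shaft, its y axis down.
- vee_mid (a point): Fixed steel fixture: two 90-degree vee-blocks, 30 mm thick, 66 mm either side of this point along its y, tops 4 mm above it, vee mouths 40 mm wide. Point: where roller_mid lies once home in the vees, 75 mm above the bench. y axis: along the shaft towards the finger, z up. Base plate 130 x 220 x 10 mm. The keyed end goes to +y.
- finger (a joint): Angle (rad) of the locating finger about its hinge, which is parallel to y at (-48, +107, +13) mm from vee_mid. 1.8 to 1.95 at the start: thrown back, leaning to -x. Pushed past upright (1.57) it falls gently to +x on to the shaft. About 0.073 resting on the round shaft, 0 with its brass tooth (5.5 mm wide, 12 mm along y) dropped in the keyway.
- finger_ball (a point): Red ball, 18 mm across, at the free end of the finger (flat steel bar 12 mm wide, 9 mm thick, mass 0.1 kg). Point: centre of the ball, 84 mm from the hinge. The hinge stands between two steel cheeks about 97 mm high (above the bench).
- gear: Bystander: brass gear, 65 mm across, 16 mm high, lying flat. Origin under its centre.
- key: Bystander: steel machine key 30 x 8 x 7 mm, lying on the fixture's base plate beyond the blocks. Origin under its centre.
- bearing: Bystander: steel bearing ring, 47 mm across, 12 mm high, lying flat. Origin under its centre.
- hammer: Bystander: hammer with a wooden handle, lying on the bench.
- screwdriver: Bystander: screwdriver with a yellow handle, lying on the bench.
- oil: Bystander: clear oil bottle with a red cap, 48 mm across, 110 mm high, standing.
- grease: Bystander: white grease jar with a steel cap, 64 mm across, 55 mm high, standing.
Mind the look-alikes: they are no part of the job. What is shaped like the part that bears roller_mid but yellow is not meant.

How it is judged:
By the outcome, as a careful person would: the job done as asked, in the order asked, and still so for the second after the job is handed in, with the robot touching nothing.
It also fails if it takes over 72 s, if anything falls off the work surface, if the arm or the gripper's body presses on something with over 40 N, if the wrist force passes 120 N, or if a joint passes its speed limit or range.

## Robot

A 6-joint arm with a two-finger parallel gripper is mounted at the origin on the work surface. World frame = base frame: x ahead of the robot, y to its left, z up, the work surface at z = 0. Lengths are in m, angles in rad, forces in N, time in s.
With the tool pointing down it reaches from about 0.35 to 0.775 m from the base axis. Payload 7.3 kg.
Tool frame: the origin (TCP) lies midway between the tips of the shut fingers; the grasp point (between the pads) lies 19 mm behind it (ctrl.hold_point_z is the distance from the TCP to the grasp point, in m); z points along the fingers, y is the line along which they close (so a half turn about z gives the same grasp; the last joint's range is limited). The gripper opens to 92 mm and grips with 3 to 60 N. Pads are 19 mm wide; open, the fingers measure 130 mm over their backs; the gripper's body (75 mm by 190 mm) begins 47 mm behind the grasp point.
Start: joints at [1.088, 0.342, 1.524, -0, 1.275, -0.146], TCP at [0.173, 0.496, 0.188] pointing down, gripper open.
Joint ranges: [-2.53, 2.53], [-0.77, 2.02], [0.04, 2.7], [-1, 4.14], [0.28, 2.66], [-3.11, 3.11]. Speed limits (rad/s): [2.57, 2.57, 3.14, 3.14, 3.14, 3.14].

## Interface

Orientations are given as a unit quaternion [w, x, y, z].
In Python, from bench import ctrl gives the robot as it stands.
- The arm moves only by the shell command python3 -m jog 'ROWS' [FORCE]. ROWS is JSON, a list of rows, each a list of 3 entries, a list of its own where there are three numbers: the shift along the tool's x, y, z in mm, then the turn, a rotation vector about the tool's x, y, z in degrees, then the finger opening in mm, from 0 to 91.8. In form: [[[tx, ty, tz], [wx, wy, wz], hand], ...]. A call has 1 to 10 rows; each row is the pose to reach, as a shift and turn from the pose commanded when the call began, along the tool's axes at that moment; what a row does not reach only later rows make up. A row lasts 1/10 s, in which the tool goes at most 50 mm and 8.59 degrees, less where a joint would pass 70% of its speed; a pose out of reach is approached as far as the arm can. A call with a gripper value outside its range is refused whole. The fingers move at their own pace and stop on an object; FORCE is the grip in N (left out, the last holds). Time passes only in rows, so rows that repeat a pose let the fingers close. It gives the time, the measured TCP pose, the force, the opening and the grip force at its end, in the units of the state.
- ctrl.state(): the state, without advancing time (a new reading comes with each control period).
- ctrl.get_image(name): name is "side" or "top" or "wrist"; returns a dict with "pixels" (400x640x3 uint8, red, green, blue), "intrinsics" (3x3 intrinsics, pixels), "D" ([k1, k2, p1, p2, k3] as OpenCV has them; the pictures are not rectified), "cam_to_world" (4x4, takes a point from camera to world coordinates). Camera axes: x right, y down, z forward; pixel columns grow to the right and rows downward; lengths in m; the calibration is good to about 2 mm. A picture is of the moment at which its call begins. There is no depth.
- ctrl.hand_in(): hands the job in; it is judged then, once.
The state is a dict: "time": time; "joints": joint angles; "joint_velocities": joint speeds; "joint_torque": joint torques, N m; "position": TCP position; "ee_rot": TCP orientation; "force": force on the tool from outside, world axes, zero at the start; "ft_torque": the same for the moment, N m; "width": finger opening in m; "gripper_force": force on a finger pad.
Only numpy, scipy, OpenCV 4.12 (cv2) and the standard library are available. Lean on these libraries where they do the work, as an engineer would, in place of code of your own. Each camera call takes 0.05 s, during which the arm holds its last target. There are 200 camera calls.

## Working session

There is one attempt and no reset: what is moved stays moved. The work goes in short steps, Python scripts to look and compute and a shell command to move; the robot and the scene stay as the last step left them, time stands still between calls to the robot, and variables do not carry over. Pictures are saved under pics/ and viewed, at most 10 in all, crops included, and the job is handed in when it is done.

```bash
ls; mkdir -p pics; python3 - <<'E'
from bench import ctrl
import cv2,numpy as np
for n in("side","top"):
    d=ctrl.get_image(n); cv2.imwrite(f"pics/{n}0.png",d["pixels"][:,:,::-1]); print(n,np.round(d["intrinsics"],1).tolist(),np.round(d["D"],4),np.round(d["cam_to_world"],4).tolist())
s=ctrl.state();print(s)
E
```

```text
pics
side [[486.1, 0.0, 322.9], [0.0, 486.1, 201.0], [0.0, 0.0, 1.0]] [-0.1487  0.      0.      0.      0.    ] [[0.9992, -0.0361, 0.0197, 0.4617], [-0.04, -0.7427, 0.6684, -0.9937], [-0.0095, -0.6687, -0.7435, 1.2065], [0.0, 0.0, 0.0, 1.0]]
top [[465.8, 0.0, 312.3], [0.0, 465.8, 200.0], [0.0, 0.0, 1.0]] [-0.022  0.     0.     0.     0.   ] [[0.0083, -0.9969, 0.0776, 0.3848], [-0.9999, -0.0089, -0.0077, 0.0131], [0.0084, -0.0775, -0.997, 1.5582], [0.0, 0.0, 0.0, 1.0]]
{'time': 0.1, 'joints': array([ 1.08801710e+00,  3.42695100e-01,  1.52489225e+00, -2.40525696e-05,
        1.27538711e+00, -1.46005618e-01]), 'joint_velocities': array([ 0.00054065, -0.001566  , -0.00241204,  0.00135166,  0.00217462,
       -0.0017074 ]), 'joint_torque': array([ 2.02216492e-03, -4.32002699e+01, -2.44697696e+01,  7.19836378e-02,
        5.25152113e-02, -2.86623538e-05]), 'position': array([0.17328524, 0.49515484, 0.18780287]), 'ee_rot': array([-2.02715793e-04,  1.67588687e-01,  9.85856762e-01, -6.60598000e-04]), 'force': array([ 0.08510006, -0.47960455,  0.16734487]), 'ft_torque': array([-0.03124694,  0.03333134,  0.02949166]), 'gripper_force': 0.0, 'width': 0.09178058001160924}
```

View pics/top0.png

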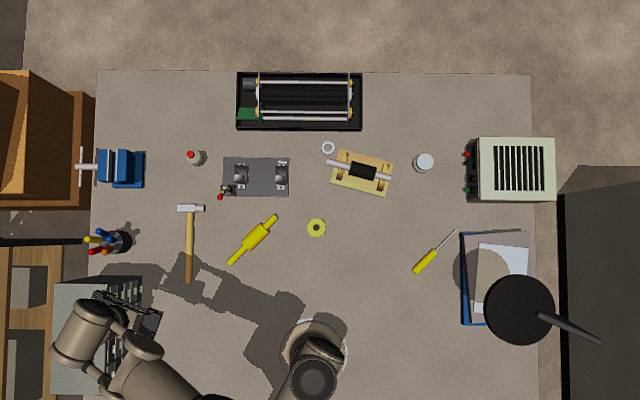

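View pics/side0.png

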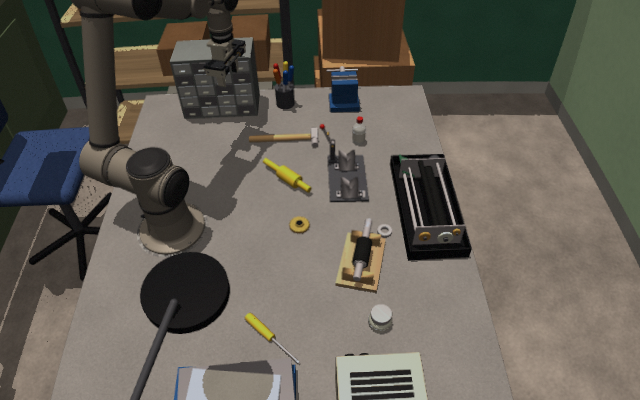

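The top view shows the roller, black sleeve at (362,171), on the wooden stand. Its longer end is at the left (327,162). The fixture is at (255,176) and the red finger ball at (220,197).

Things that could be taken for the roller:
- The black-sleeved roller at (362,171), which is the one I choose.
- The yellow roller at (253,238), which is the look-alike.
- The black-framed roller machine at (300,101).

For the red ball there are two: (220,197) on the finger, and the oil cap at (192,155).

```bash
cat > h.py <<'E'
import numpy as np,cv2
from bench import ctrl
from scipy.spatial.transform import Rotation as R
def img(n,save=None):
    d=ctrl.get_image(n)
    if save: cv2.imwrite(f"pics/{save}.png",d["pixels"][:,:,::-1])
    return d
def ray(d,uv):
    p=cv2.undistortPoints(np.array(uv,float).reshape(-1,1,2),d["intrinsics"],np.array(d["D"],float)).reshape(-1,2)
    T=d["cam_to_world"]; return T[:3,3],np.c_[p,np.ones(len(p))]@T[:3,:3].T
def plane(d,uv,z):
    o,r=ray(d,uv); return o+r*((z-o[2])/r[:,2])[:,None]
def proj(d,P):
    T=np.linalg.inv(d["cam_to_world"]); 
    return cv2.projectPoints(np.array(P,float).reshape(-1,1,3),cv2.Rodrigues(T[:3,:3])[0],T[:3,3],d["intrinsics"],np.array(d["D"],float))[0].reshape(-1,2)
def tri(ds,uvs):
    A=np.zeros((3,3));b=np.zeros(3)
    for d,uv in zip(ds,uvs):
        o,r=ray(d,[uv]);r=r[0]/np.linalg.norm(r[0]);M=np.eye(3)-np.outer(r,r);A+=M;b+=M@o
    return np.linalg.solve(A,b)
def comps(m,roi,amin=10):
    x0,y0,x1,y1=roi;k=np.zeros(m.shape,np.uint8);k[y0:y1,x0:x1]=m[y0:y1,x0:x1]
    n,l,s,c=cv2.connectedComponentsWithStats(k); return [(s[i,4],c[i],(l==i)) for i in range(1,n) if s[i,4]>=amin]
def tool():
    s=ctrl.state(); return s,R.from_quat(np.array(s["ee_rot"])[[1,2,3,0]])
def go(P,Q=None):
    "shift mm / rotvec deg in tool axes from the present pose to P,Q"
    s,r=tool(); t=r.inv().apply(np.array(P)-s["position"])*1000
    w=np.degrees((r.inv()*Q).as_rotvec()) if Q is not None else np.zeros(3)
    print("shift",np.round(t,1),"turn",np.round(w,2))
E
python3 - <<'E'
from h import *
t=img("top");s=img("side")
def hsv(d):return cv2.cvtColor(d["pixels"],cv2.COLOR_RGB2HSV).astype(int)
def red(d):
    h=hsv(d);return (((h[...,0]<6)|(h[...,0]>174))&(h[...,1]>150)&(h[...,2]>90)).astype(np.uint8)
rt=comps(red(t),(205,180,240,215),3);rs=comps(red(s),(310,115,340,140),3)
print([(a,c) for a,c,_ in rt],[(a,c) for a,c,_ in rs]); print("ball",tri([t,s],[rt[0][1],rs[0][1]]))
h=hsv(t);p=t["pixels"].astype(int)
sl=comps((p.max(2)<45).astype(np.uint8),(340,155,385,190),30)
print("sleeve",[(a,c,plane(t,[c],.06)) for a,c,_ in sl])
w=((h[...,0]>12)&(h[...,0]<30)&(h[...,1]>70)&(h[...,2]>120)).astype(np.uint8)
w[:145]=0;w[200:]=0;w[:,:320]=0;w[:,400:]=0
q=cv2.boxPoints(cv2.minAreaRect(np.argwhere(w)[:,::-1].astype(np.float32)));Q=plane(t,q,.014);print("stand",Q.round(3).tolist(),Q.mean(0))
# plate
pl=((h[...,1]<40)&(h[...,2]<115)).astype(np.uint8)
c=max(comps(pl,(215,150,300,205),50),key=lambda a:a[0]);q=cv2.boxPoints(cv2.minAreaRect(np.argwhere(c[2])[:,::-1].astype(np.float32)));print(q.tolist());Q=plane(t,q,.01);print("plate",Q.round(3).tolist(),Q.mean(0))
big=cv2.resize(t["pixels"][140:215,205:405],None,fx=4,fy=4,interpolation=cv2.INTER_CUBIC);cv2.imwrite("pics/crop1.png",big[:,:,::-1])
E
```

```text
[(np.int32(24), array([219.29166667, 196.58333333]))] [(np.int32(12), array([321.41666667, 125.75      ]))]
ball [0.49942871 0.28112874 0.16644065]
sleeve [(np.int32(343), array([362.07580175, 170.48396501]), array([[ 0.59909882, -0.15916174,  0.06      ]]))]
stand [[0.564, -0.055, 0.014], [0.683, -0.086, 0.014], [0.635, -0.271, 0.014], [0.517, -0.239, 0.014]] [ 0.59959585 -0.16268096  0.014     ]
[[219.80047607421875, 195.37875366210938], [220.62628173828125, 156.5665283203125], [288.51043701171875, 158.0108642578125], [287.68463134765625, 196.82308959960938]]
plate [[0.518, 0.31, 0.01], [0.649, 0.31, 0.01], [0.646, 0.082, 0.01], [0.515, 0.083, 0.01]] [0.58213262 0.19640942 0.01      ]
```

View pics/crop1.png

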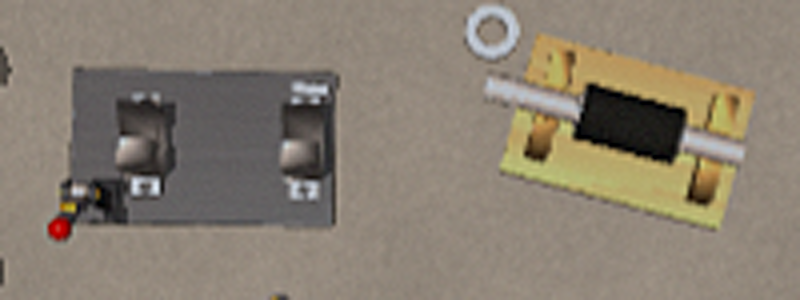

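The crop shows the black-sleeved roller, with shaft ends at crop (487,87) and (745,152). The left end is the longer, keyed one, facing the fixture. The vees are at crop x 145 and 305, and the finger with its red ball is at (60,228), all as described.

Next I go above the roller.

```bash
cat >> h.py <<'E'
def down(a): # tool pointing down, tool y at world angle a (deg)
    a=np.radians(a);y=np.array([np.cos(a),np.sin(a),0]);z=np.array([0,0,-1.]);return R.from_matrix(np.c_[np.cross(y,z),y,z])
E
python3 -c "
from h import *
go([.6,-.162,.27],down(-14.5))"
```

```text
shift [-619.9 -479.4  -81.6] turn [-5.00e-02  3.00e-02  8.52e+01]
```

```bash
python3 -m jog '[[[0,0,-82],[0,0,0],91],[[-620,-479,-82],[0,0,85.2],91],[[-620,-479,-82],[0,0,85.2],91],[[-620,-479,-82],[0,0,85.2],91],[[-620,-479,-82],[0,0,85.2],91],[[-620,-479,-82],[0,0,85.2],91],[[-620,-479,-82],[0,0,85.2],91],[[-620,-479,-82],[0,0,85.2],91],[[-620,-479,-82],[0,0,85.2],91],[[-620,-479,-82],[0,0,85.2],91]]'
python3 -c "
from h import *
go([.6,-.162,.27],down(-14.5))"
```

```text
time: 1.2
position: [0.4191, 0.1166, 0.257]
ee_rot: [0.0, 0.749, 0.663, 0.0]
force: [1.0, 1.8, 0.1]
width: 0.091
gripper_force: 0.0
shift [-254.4  213.6  -13. ] turn [ 0.02 -0.02  7.49]
```

```bash
python3 -m jog '[[[-254,213,-13],[0,0,7.5],91],[[-254,213,-13],[0,0,7.5],91],[[-254,213,-13],[0,0,7.5],91],[[-254,213,-13],[0,0,7.5],91],[[-254,213,-13],[0,0,7.5],91],[[-254,213,-13],[0,0,7.5],91],[[-254,213,-13],[0,0,7.5],91],[[-254,213,-13],[0,0,7.5],91],[[-254,213,-13],[0,0,7.5],91],[[-254,213,-13],[0,0,7.5],91]]'
python3 -c "
from h import *
go([.6,-.162,.27],down(-14.5))
d=img('wrist','w1');print(d['cam_to_world'].round(3).tolist())"
```

```text
time: 2.2
position: [0.6001, -0.1573, 0.2698]
ee_rot: [-0.0, 0.789, 0.615, 0.0]
force: [-0.1, -0.1, 0.2]
width: 0.0911
gripper_force: 0.0
shift [-4.6  1.  -0.2] turn [-0.03 -0.03  0.4 ]
[[0.97, -0.233, -0.069, 0.618], [-0.243, -0.93, -0.277, -0.081], [-0.0, 0.286, -0.958, 0.467], [0.0, 0.0, 0.0, 1.0]]
```

View pics/w1.png

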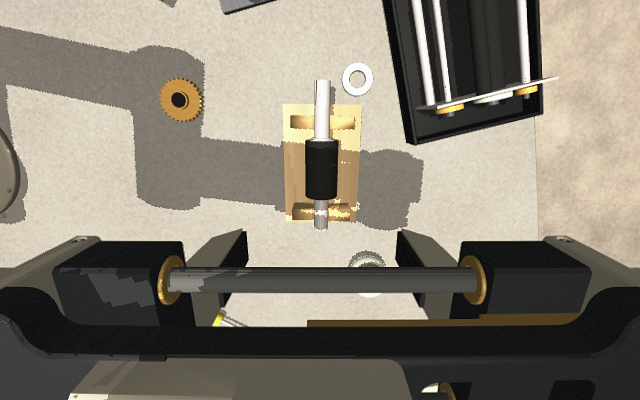

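The wrist view shows the sleeve at about (321,168). The keyed end's tip is at (323,80), away from the camera, and the plain end is at (320,230). No keyway shows on the top of the shaft. Now I measure the axis.

```bash
python3 - <<'E'
from h import *
d=img("wrist");p=d["pixels"].astype(int);g=p.max(2)
c=max(comps((g<50).astype(np.uint8),(298,128,346,206),50),key=lambda a:a[0])
ys,xs=np.nonzero(c[2]);print("rows",ys.min(),ys.max())
mids=np.array([[ (xs[ys==y].min()+xs[ys==y].max())/2,y, np.ptp(xs[ys==y])+1] for y in range(ys.min()+6,ys.max()-5,4)])
A=plane(d,mids[:,:2],.05);k=np.polyfit(A[:,1],A[:,0],1);print("slope",k,"dir deg",90-np.degrees(np.arctan(k[0])),"res mm",np.abs(np.polyval(k,A[:,1])-A[:,0]).max()*1000)
xm=mids[:,0].mean()
print("sleeve ends top",plane(d,[[xm,ys.min()],[xm,ys.max()+1]],.074).round(4).tolist())
# shaft tip
for y in (86,96,106,216,226): print(y,g[y,308:338].tolist())
print(g[70:90,323].tolist(),g[218:240,320].tolist())
print("tips",plane(d,[[323,80],[320,230]],.061))
E
```

```text
rows 141 199
slope [0.25762486 0.63913619] dir deg 75.5533257772894 res mm 0.4852843674136853
sleeve ends top [[0.6089, -0.1161, 0.074], [0.5885, -0.1978, 0.074]]
86 [219, 221, 224, 221, 225, 226, 125, 213, 233, 246, 247, 250, 253, 253, 253, 252, 250, 247, 242, 228, 212, 159, 150, 181, 179, 181, 226, 226, 222, 223]
96 [219, 222, 218, 214, 221, 225, 148, 210, 236, 249, 247, 236, 253, 253, 253, 252, 249, 248, 241, 222, 206, 149, 111, 127, 124, 126, 178, 223, 221, 214]
106 [249, 249, 249, 250, 251, 255, 185, 210, 234, 244, 248, 250, 253, 253, 253, 251, 250, 243, 232, 222, 189, 135, 186, 185, 188, 228, 253, 251, 250, 250]
216 [176, 184, 192, 183, 175, 165, 107, 132, 148, 155, 161, 164, 184, 178, 170, 163, 152, 234, 200, 111, 161, 175, 207, 209, 190, 208, 208, 207, 213, 255]
226 [227, 222, 218, 221, 226, 166, 165, 132, 148, 158, 163, 169, 184, 178, 173, 162, 153, 144, 126, 129, 227, 222, 224, 223, 225, 224, 221, 220, 222, 221]
[219, 215, 208, 212, 218, 221, 222, 221, 221, 229, 248, 253, 253, 252, 252, 252, 252, 252, 252, 252] [185, 186, 185, 183, 183, 184, 184, 183, 184, 184, 180, 176, 255, 228, 220, 218, 219, 219, 219, 218, 217, 221]
tips [[ 0.6306137  -0.04000893  0.061     ]
 [ 0.57409179 -0.24834362  0.061     ]]
```

```bash
python3 -c "
from h import *
go([.599,-.157,.031],down(-14.45))"
```

```text
shift [-2.000e-01 -1.300e+00  2.393e+02] turn [ 0.02 -0.01  0.39]
```

```bash
python3 -m jog '[[[0,-1,50],[0,0,0.4],91],[[0,-1,100],[0,0,0.4],91],[[0,-1,140],[0,0,0.4],91],[[0,-1,170],[0,0,0.4],91],[[0,-1,190],[0,0,0.4],91],[[0,-1,210],[0,0,0.4],91],[[0,-1,225],[0,0,0.4],91],[[0,-1,239],[0,0,0.4],91],[[0,-1,239],[0,0,0.4],91],[[0,-1,239],[0,0,0.4],80]]' 40
python3 -m jog '[[[0,0,0],[0,0,0],60],[[0,0,0],[0,0,0],50],[[0,0,0],[0,0,0],44],[[0,0,0],[0,0,0],40],[[0,0,0],[0,0,0],40],[[0,0,0],[0,0,0],40],[[0,0,0],[0,0,0],40]]' 40
```

```text
time: 3.3
position: [0.5999, -0.1579, 0.0313]
ee_rot: [0.0, 0.791, 0.612, 0.0]
force: [0.0, 0.5, 0.4]
width: 0.0866
gripper_force: 0.0
time: 4.0
position: [0.5997, -0.1582, 0.0308]
ee_rot: [-0.0, 0.791, 0.612, 0.0]
force: [0.3, -1.2, 0.1]
width: 0.0405
gripper_force: 0.0
```

```bash
python3 -c "
from h import *
d=img('wrist','w2');s=ctrl.state();print(s['width'],s['gripper_force'],s['force'],ctrl.hold_point_z)"
```

```text
0.040452804365123746 0.0 [ 0.36674977 -1.50776085 -0.5386869 ] 0.0188
```

View pics/w2.png

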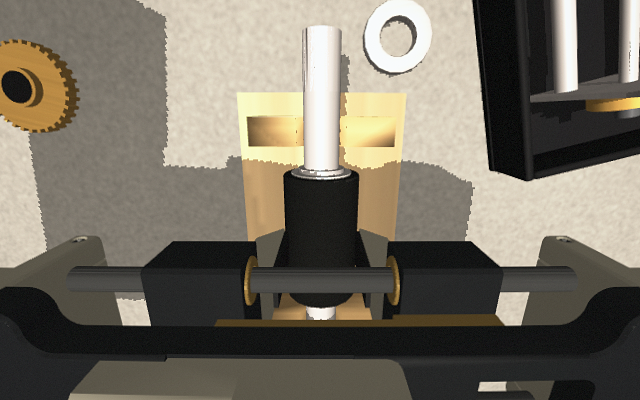

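The fingers straddle the sleeve, at image x 285–358, but there is no grip force yet. I close further.

```bash
python3 -m jog '[[[0,0,0],[0,0,0],30],[[0,0,0],[0,0,0],20],[[0,0,0],[0,0,0],10],[[0,0,0],[0,0,0],0],[[0,0,0],[0,0,0],0]]' 40
```

```text
time: 4.55
position: [0.6001, -0.1583, 0.0352]
ee_rot: [0.001, 0.791, 0.612, 0.001]
force: [-11.2, 4.7, 33.0]
width: 0.0047
gripper_force: 18.2
```

```bash
python3 -c "
from h import *
d=img('wrist','w3');s=img('side')['pixels'][200:300,320:400]
a=cv2.resize(s,(480,600),interpolation=cv2.INTER_CUBIC)[:400];b=d['pixels'][:, 160:480]
cv2.imwrite('pics/c3.png',np.hstack([b,a])[:,:,::-1])
s=ctrl.state();print(s['width'],s['gripper_force'],s['force'])"
```

```text
0.0010413603007211616 15.028129499405622 [-8.6879815   2.83545368 29.60888919]
```

View pics/c3.png

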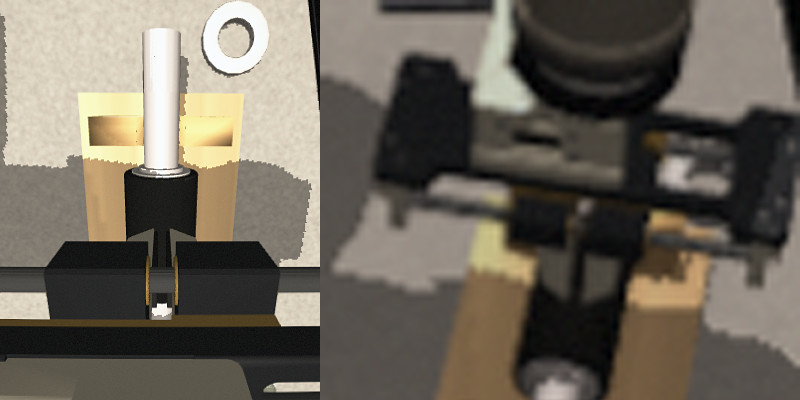

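The fingers have shut on top of the sleeve instead of around it, so the tips are higher than I assumed. I check the geometry by projecting points into the wrist view.

```bash
python3 - <<'E'
from h import *
d=img("wrist");s,r=tool();P=s["position"];z=r.apply([0,0,1]);x=r.apply([1,0,0])
print("tool z",z,"P",P,"cam",d["cam_to_world"][:3,3])
for k in(0,-.019,-.04,-.06): print(k,proj(d,[P+z*k]))
u=np.array([.2495,.968,0]);m=np.array([.599,-.157,.05])
print("sleeve key end, top", proj(d,[m+.042*u+[0,0,.024]]),"tip top",proj(d,[m+.122*u+[0,0,.011]]),"mid top",proj(d,[m+[0,0,.024]]))
print(s["width"],s["force"])
E
```

```text
tool z [ 0.00401507 -0.00159173 -0.99999067] P [ 0.60070792 -0.15846755  0.03570839] cam [ 0.61839834 -0.08174515  0.23270035]
0 [[323.0810396  223.09067083]]
-0.019 [[323.23725564 233.47896848]]
-0.04 [[323.4479193  247.49523774]]
-0.06 [[323.69933091 264.23355213]]
sleeve key end, top [[320.27661874 177.93983845]] tip top [[319.98886295  27.56449921]] mid top [[320.4089742  244.80305567]]
0.0004057005936756879 [-7.14024347  2.92327601 28.14181155]
```

```bash
python3 - <<'E'
from h import *
d=img("wrist");s,r=tool();P=s["position"]
for k in(0,-.02,-.04,-.05):
  for sx in(-.0095,.0095):
    print(k,sx,proj(d,[P+r.apply([sx,q,k]) for q in(-.046,.046,-.065,.065)]).round(0).tolist())
E
```

```text
0 -0.0095 [[262.0, 235.0], [384.0, 235.0], [237.0, 235.0], [409.0, 235.0]]
0 0.0095 [[260.0, 211.0], [386.0, 211.0], [235.0, 211.0], [411.0, 211.0]]
-0.02 -0.0095 [[256.0, 247.0], [390.0, 247.0], [229.0, 247.0], [417.0, 247.0]]
-0.02 0.0095 [[254.0, 221.0], [392.0, 221.0], [226.0, 221.0], [420.0, 221.0]]
-0.04 -0.0095 [[249.0, 261.0], [397.0, 261.0], [219.0, 261.0], [428.0, 261.0]]
-0.04 0.0095 [[247.0, 233.0], [400.0, 233.0], [215.0, 233.0], [431.0, 233.0]]
-0.05 -0.0095 [[245.0, 270.0], [402.0, 270.0], [213.0, 270.0], [434.0, 270.0]]
-0.05 0.0095 [[242.0, 240.0], [405.0, 240.0], [209.0, 240.0], [438.0, 240.0]]
```

The camera agrees with the roller's height. But the finger tips show at (245,230) and (398,230), which puts the real tips about 38 mm behind the reported TCP. The contact on the sleeve top gives the same figure. I back off, open, and descend again with this offset, watching the force.

```bash
python3 -m jog '[[[0,0,-15],[0,0,0],0],[[0,0,-30],[0,0,0],40],[[0,0,-30],[0,0,0],91],[[0,0,-30],[0,0,0],91],[[0,0,-30],[0,0,0],91],[[0,0,-30],[0,0,0],91],[[0,0,-30],[0,0,0],91],[[0,0,-30],[0,0,0],91],[[0,0,-30],[0,0,0],91]]' 40
python3 - <<'E'
from h import *
d=img("wrist");g=d["pixels"].max(2)
c=max(comps((g<50).astype(np.uint8),(240,128,400,250),50),key=lambda a:a[0])
ys,xs=np.nonzero(c[2])
mids=np.array([[(xs[ys==y].min()+xs[ys==y].max())/2,y] for y in range(ys.min()+6,ys.min()+50,4)])
A=plane(d,mids,.05);k=np.polyfit(A[:,1],A[:,0],1);print(90-np.degrees(np.arctan(k[0])),"x at y=-.157",np.polyval(k,-.157),ys.min(),ctrl.state()["width"])
go([.599,-.157,.012],down(-14.45))
E
```

```text
time: 5.65
position: [0.5996, -0.1582, 0.0606]
ee_rot: [-0.0, 0.791, 0.612, -0.0]
force: [-0.2, -0.1, -0.2]
width: 0.0596
gripper_force: 0.0
75.13747093168656 x at y=-.157 0.5982739828636295 163 0.0640013407099678
shift [ 0.9 -1.  48.7] turn [-0.   -0.01 -0.09]
```

```bash
python3 -m jog '[[[1,-1,0],[0,0,0],91],[[1,-1,0],[0,0,0],91],[[1,-1,0],[0,0,0],91],[[1,-1,0],[0,0,0],91],[[1,-1,15],[0,0,0],91],[[1,-1,30],[0,0,0],91],[[1,-1,40],[0,0,0],91],[[1,-1,48],[0,0,0],91],[[1,-1,48],[0,0,0],91]]'
python3 -m jog '[[[0,0,4],[0,0,0],91],[[0,0,8],[0,0,0],91],[[0,0,12],[0,0,0],91],[[0,0,12],[0,0,0],91]]'
```

```text
time: 6.6
position: [0.5983, -0.1567, 0.0117]
ee_rot: [-0.001, 0.791, 0.612, -0.0]
force: [0.1, -1.0, -0.2]
width: 0.0908
gripper_force: 0.0
time: 7.0
position: [0.5986, -0.1568, 0.0003]
ee_rot: [-0.0, 0.791, 0.612, -0.0]
force: [0.2, 0.8, -0.1]
width: 0.091
gripper_force: 0.0
```

```bash
python3 -m jog '[[[0,0,4],[0,0,0],60],[[0,0,4],[0,0,0],40],[[0,0,4],[0,0,0],30],[[0,0,4],[0,0,0],30],[[0,0,4],[0,0,0],30],[[0,0,4],[0,0,0],30],[[0,0,4],[0,0,0],30],[[0,0,4],[0,0,0],30]]' 40
```

```text
time: 7.8
position: [0.5995, -0.1571, -0.0031]
ee_rot: [0.0, 0.791, 0.612, 0.0]
force: [2.6, -0.2, -0.8]
width: 0.0472
gripper_force: 40.0
```

Gripped: width 47 mm, 40 N. Next I lift and go near the fixture for a close look.

```bash
python3 -m jog '[[[0,0,-8],[0,0,0],30],[[0,0,-30],[0,0,0],30],[[0,0,-70],[0,0,0],30],[[0,0,-120],[0,0,0],30],[[0,0,-170],[0,0,0],30],[[0,0,-220],[0,0,0],30],[[0,0,-220],[0,0,0],30]]' 40
python3 -c "
from h import *
go([.52,.04,.22],down(0))"
```

```text
time: 8.5
position: [0.6015, -0.1579, 0.2247]
ee_rot: [0.005, 0.791, 0.612, 0.003]
force: [1.5, -0.4, -7.4]
width: 0.0466
gripper_force: 40.0
shift [ 171.1 -128.6    2.9] turn [  0.7    0.18 -14.54]
```

```bash
python3 -m jog '[[[40,-30,0],[0,0,-4],30],[[80,-60,0],[0,0,-8],30],[[120,-95,0],[0,0,-12],30],[[150,-120,0],[0,0,-14],30],[[171,-128,0],[0,0,-14.5],30],[[171,-128,0],[0,0,-14.5],30],[[171,-128,0],[0,0,-14.5],30],[[171,-128,0],[0,0,-14.5],30]]'
python3 -c "
from h import *
print(tool()[0]['position'],tool()[0]['force'])
d=img('wrist','w4')"
```

```text
time: 9.3
position: [0.5174, 0.04, 0.2157]
ee_rot: [-0.001, 0.708, 0.707, -0.001]
force: [0.4, 0.8, -8.2]
width: 0.0471
gripper_force: 40.0
[0.51744414 0.03997481 0.2156861 ] [ 0.41022353  0.84965495 -8.16820276]
```

View pics/w4.png

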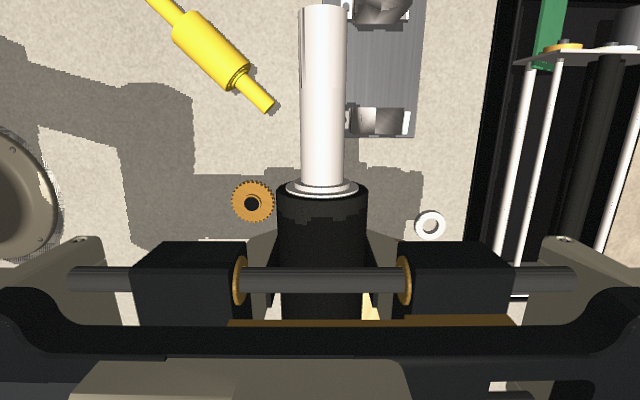

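The wrist view shows the fixture at right, x 345–428 and rows 0–137, partly hidden by the held roller. I shift sideways and forward to see it whole.

```bash
python3 -c "
from h import *
go([.46,.13,.24],down(0))"; 
```

```text
shift [ 90.1 -57.9 -24. ] turn [-0.11  0.01 -0.12]
```

```bash
python3 -m jog '[[[40,-25,-24],[0,0,0],30],[[70,-50,-24],[0,0,0],30],[[90,-58,-24],[0,0,0],30],[[90,-58,-24],[0,0,0],30],[[90,-58,-24],[0,0,0],30],[[90,-58,-24],[0,0,0],30]]'
python3 -c "
from h import *
print(tool()[0]['position'],tool()[0]['force'])
d=img('wrist','w5')
cv2.imwrite('pics/w5c.png',cv2.resize(d['pixels'][0:230,240:560],None,fx=2.5,fy=2.5,interpolation=cv2.INTER_CUBIC)[:,:,::-1])"
```

```text
time: 9.95
position: [0.4606, 0.1297, 0.2405]
ee_rot: [0.0, 0.708, 0.706, -0.0]
force: [-0.1, 0.0, -7.3]
width: 0.0473
gripper_force: 40.0
[0.46059377 0.12965412 0.24048369] [-0.14260722  0.01148468 -7.32248952]
```

View pics/w5c.png

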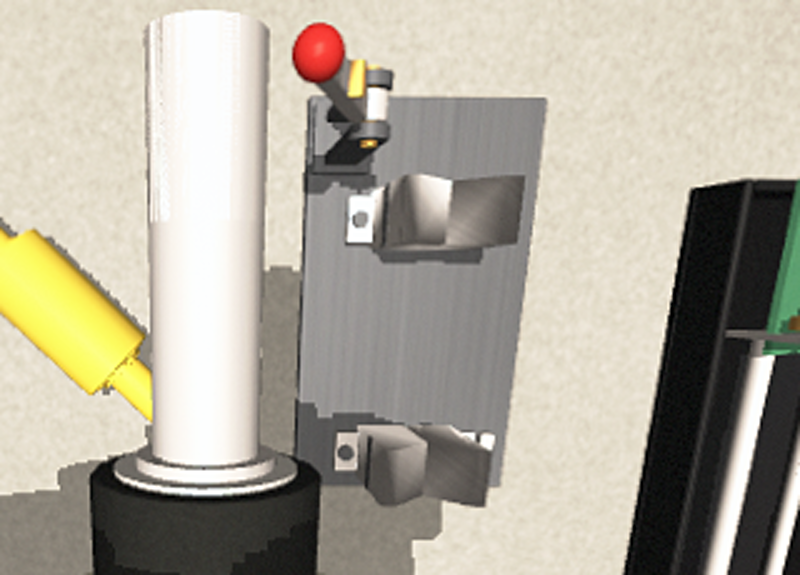

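The crop shows these:
- Ball at crop (318,52).
- Plate corners at (308,98), (547,98) and (500,487).
- Far vee valley, about (452,178) to (448,247).
- Near vee at about (425,425–500).
- On the held shaft, the keyway's edge along the left silhouette (150, rows 20–220), so the keyway faces the −x side, about 100° from up.

Now I turn these pixels into points.

```bash
python3 - <<'E'
from h import *
d=img("wrist");f=lambda L:[[240+a/2.5,b/2.5] for a,b in L]
print("plate FL FR NR",plane(d,f([(308,98),(547,98),(500,487)]),.01).round(4).tolist())
print("far valley",plane(d,f([(452,178),(448,247)]),.0594).round(4).tolist())
print("far mouth right far/near",plane(d,f([(525,177),(517,245)]),.079).round(4).tolist())
print("near mouth right far/near",plane(d,f([(495,447),(487,505)]),.079).round(4).tolist())
t=img("top")
def red(d):
    h=cv2.cvtColor(d["pixels"],cv2.COLOR_RGB2HSV);return (((h[...,0]<6)|(h[...,0]>174))&(h[...,1]>150)&(h[...,2]>90)).astype(np.uint8)
w=max(comps(red(d),(350,0,390,45)),key=lambda a:a[0]);print(w[0],w[1]);r=comps(red(t),(205,180,240,215),3)
print("ball",plane(d,[w[1]],.1665),[tri([d,t],[w[1],k[1]]) for k in r])
cv2.imwrite("pics/n.png",cv2.resize(d["pixels"][160:215,370:450],None,fx=10,fy=10,interpolation=cv2.INTER_CUBIC)[:,:,::-1])
E
```

```text
plate FL FR NR [[0.5167, 0.3046, 0.01], [0.647, 0.3053, 0.01], [0.6462, 0.085, 0.01]]
far valley [[0.5827, 0.2581, 0.0594], [0.5836, 0.2257, 0.0594]]
far mouth right far/near [[0.6106, 0.2561, 0.079], [0.6104, 0.2258, 0.079]]
near mouth right far/near [[0.611, 0.1265, 0.079], [0.6103, 0.095, 0.079]]
376 [366.93882979  20.67287234]
ball [[0.49859049 0.28366845 0.1665    ]] [array([0.50386803, 0.29578862, 0.12468492])]
```

View pics/n.png

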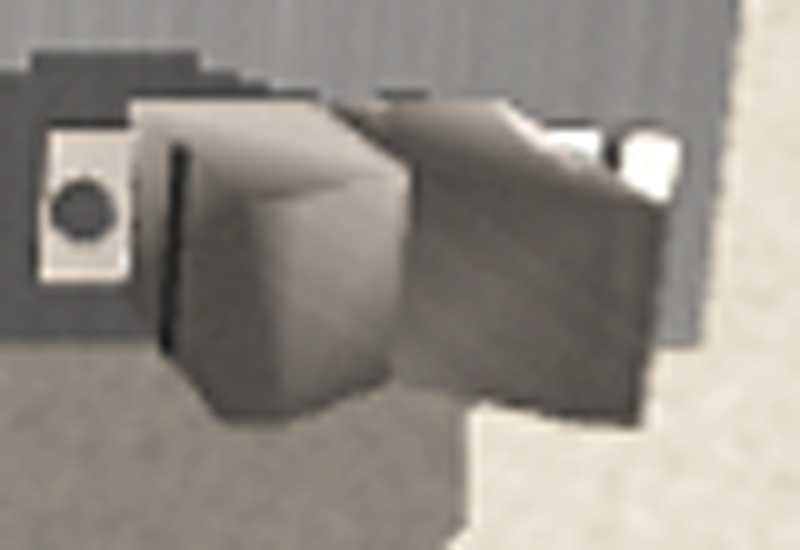

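Measurements agree: the plate is 130 × 220 mm, and the blocks span y 0.095–0.1265 and 0.226–0.257. So vee_mid ≈ (0.582, 0.176, 0.075), with the axis along +y. I go over it and lower, with TCP ending near 0.022.

```bash
python3 -c "
from h import *
go([.582,.176,.24],down(-0.2))"
```

```text
shift [ 46.4 121.4   0.4] turn [-0.03  0.01  0.06]
```

```bash
python3 -m jog '[[[15,40,0],[0,0,0],30],[[30,80,0],[0,0,0],30],[[46,115,0],[0,0,0],30],[[46,121.5,0],[0,0,0],30],[[46,121.5,20],[0,0,0],30],[[46,121.5,60],[0,0,0],30],[[46,121.5,100],[0,0,0],30],[[46,121.5,140],[0,0,0],30],[[46,121.5,165],[0,0,0],30],[[46,121.5,180],[0,0,0],30]]'
python3 -m jog '[[[0,0,5],[0,0,0],30],[[0,0,10],[0,0,0],30],[[0,0,15],[0,0,0],30],[[0,0,15],[0,0,0],30],[[0,0,15],[0,0,0],30]]'
python3 -c "
from h import *
s=img('side','s5')['pixels'];cv2.imwrite('pics/s5.png',cv2.resize(s[90:230,290:410],None,fx=5,fy=4.2)[:,:,::-1])
go([.582,.176,.022],down(-0.2))"
```

```text
time: 11.1
position: [0.5799, 0.1755, 0.0575]
ee_rot: [-0.001, 0.708, 0.706, -0.002]
force: [0.4, 0.2, -7.4]
width: 0.0471
gripper_force: 40.0
time: 11.6
position: [0.582, 0.1767, 0.0465]
ee_rot: [0.0, 0.707, 0.707, 0.001]
force: [0.0, -0.6, -7.8]
width: 0.0471
gripper_force: 40.0
shift [-0.8 -0.1 24.5] turn [ 0.07 -0.02  0.16]
```

```bash
python3 -m jog '[[[-0.8,0,5],[0,0,0],30],[[-0.8,0,10],[0,0,0],30],[[-0.8,0,15],[0,0,0],30],[[-0.8,0,17],[0,0,0],30],[[-0.8,0,19],[0,0,0],30],[[-0.8,0,19],[0,0,0],30]]'
python3 -m jog '[[[0,0,1],[0,0,0],30],[[0,0,2],[0,0,0],30],[[0,0,2],[0,0,0],30]]'
```

```text
time: 12.25
position: [0.5815, 0.1758, 0.0264]
ee_rot: [-0.0, 0.707, 0.707, -0.0]
force: [-0.6, 0.2, -8.1]
width: 0.047
gripper_force: 40.0
time: 12.55
position: [0.5816, 0.1758, 0.0248]
ee_rot: [-0.0, 0.707, 0.707, 0.0]
force: [0.4, -0.4, -7.1]
width: 0.0473
gripper_force: 40.0
```

```bash
python3 -m jog '[[[0,0,1],[0,0,0],30],[[0,0,2],[0,0,0],30],[[0,0,2],[0,0,0],30]]'
python3 -m jog '[[[0,0,1],[0,0,0],30],[[0,0,1],[0,0,0],30]]'
```

```text
time: 12.85
position: [0.5815, 0.1758, 0.0226]
ee_rot: [-0.0, 0.707, 0.707, -0.0]
force: [0.3, 0.0, -7.9]
width: 0.0472
gripper_force: 40.0
time: 13.05
position: [0.5818, 0.1759, 0.022]
ee_rot: [0.0, 0.707, 0.707, 0.0]
force: [-0.3, 0.4, -5.6]
width: 0.0472
gripper_force: 40.0
```

```bash
python3 -m jog '[[[0,0,0.7],[0,0,0],30],[[0,0,0.7],[0,0,0],30]]'
python3 -m jog '[[[0,0,0.7],[0,0,0],30],[[0,0,0.7],[0,0,0],30]]'
```

```text
time: 13.25
position: [0.5819, 0.1759, 0.022]
ee_rot: [0.0, 0.707, 0.707, 0.0]
force: [-3.2, -1.2, 1.8]
width: 0.0474
gripper_force: 40.0
time: 13.45
position: [0.5819, 0.1759, 0.0219]
ee_rot: [0.0, 0.707, 0.707, 0.001]
force: [-5.1, -1.2, 7.8]
width: 0.0472
gripper_force: 40.0
```

Seated: the vees now bear the weight. I release and rise.

```bash
python3 -m jog '[[[0,0,0],[0,0,0],55],[[0,0,0],[0,0,0],70],[[0,0,0],[0,0,0],91],[[0,0,0],[0,0,0],91],[[0,0,0],[0,0,0],91],[[0,0,0],[0,0,0],91],[[0,0,0],[0,0,0],91],[[0,0,0],[0,0,0],91]]'
python3 -m jog '[[[0,0,-20],[0,0,0],91],[[0,0,-50],[0,0,0],91],[[0,0,-100],[0,0,0],91],[[0,0,-150],[0,0,0],91],[[0,0,-195],[0,0,0],91],[[0,0,-195],[0,0,0],30],[[0,0,-195],[0,0,0],0]]' 20
python3 -c "
from h import *
d=img('wrist','w6');cv2.imwrite('pics/w6c.png',cv2.resize(d['pixels'][0:260,180:460],None,fx=2.3,fy=2.3,interpolation=cv2.INTER_CUBIC)[:,:,::-1])
print(proj(d,[[.582,.176+.107,.086],[.582,.298,.075],[.582,.218,.099],[.571,.298,.075]]).round(1).tolist())
go([.44,.283,.20],down(0))
g=tool();print(g[0]['position'])"
```

```text
time: 14.25
position: [0.5816, 0.1758, 0.0204]
ee_rot: [-0.0, 0.707, 0.707, 0.0]
force: [0.5, -0.4, -0.2]
width: 0.0911
gripper_force: 0.0
time: 14.95
position: [0.582, 0.1759, 0.2165]
ee_rot: [0.001, 0.707, 0.707, 0.001]
force: [-0.0, -0.8, -1.1]
width: 0.0792
gripper_force: 0.0
[[321.7, 85.9], [321.7, 72.3], [321.8, 147.8], [311.7, 72.3]]
shift [ 107.1 -141.3   14.9] turn [-0.04  0.   -0.05]
[0.5811842  0.17575468 0.21482457]
```

View pics/w6c.png

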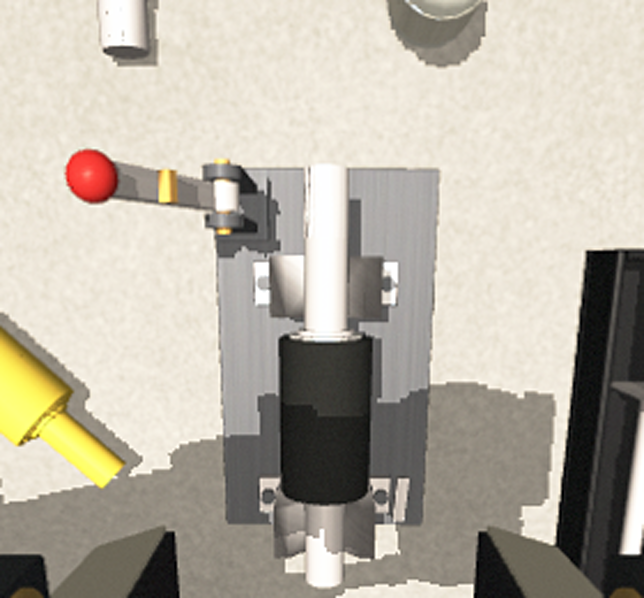

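The roller lies square in both vees, and its tip at image (322.6,71.7) matches the predicted (321.7,72.3). The finger is thrown back, ball at crop (92,176). I go behind the ball with the fingers shut, tips at about z 0.158 (TCP 0.120).

```bash
python3 -m jog '[[[30,-40,0],[0,0,0],0],[[70,-80,0],[0,0,0],0],[[107,-125,0],[0,0,0],0],[[107,-131,0],[0,0,0],0],[[107,-131,30],[0,0,0],0],[[107,-131,70],[0,0,0],0],[[107,-131,95],[0,0,0],0],[[107,-131,95],[0,0,0],0],[[107,-131,95],[0,0,0],0]]' 20
python3 -c "
from h import *
print(ctrl.state()['width'])
go([.525,.283,.12],down(0))"
```

```text
time: 15.9
position: [0.4507, 0.2825, 0.12]
ee_rot: [-0.0, 0.708, 0.707, -0.001]
force: [0.7, -0.4, 1.0]
width: 0.0037
gripper_force: 0.0
0.003713676509749144
shift [ 0.6 74.3 -0.1] turn [-0.08  0.04 -0.07]
```

```bash
python3 -m jog '[[[0,10,0],[0,0,0],0],[[0,20,0],[0,0,0],0],[[0,27,0],[0,0,0],0],[[0,34,0],[0,0,0],0],[[0,41,0],[0,0,0],0],[[0,48,0],[0,0,0],0],[[0,54,0],[0,0,0],0],[[0,60,0],[0,0,0],0],[[0,66,0],[0,0,0],0],[[0,72,0],[0,0,0],0]]'
cat >> h.py <<'E'
def redm(d):
    h=cv2.cvtColor(d["pixels"],cv2.COLOR_RGB2HSV);return (((h[...,0]<6)|(h[...,0]>174))&(h[...,1]>150)&(h[...,2]>80)).astype(np.uint8)
def ball(vee=(.582,.176),n="side",roi=(300,100,372,172)):
    d=img(n);L=[(int(a),c.round(1).tolist()) for a,c,_ in comps(redm(d),roi,3)]
    H=np.array([vee[0]-.048,vee[1]+.107,.088]);e={a:proj(d,[H+.084*np.array([np.cos(a),0,np.sin(a)])])[0].round(1).tolist() for a in(1.95,1.57,1.2,.6,.073,0)}
    print(n,L,e)
E
python3 -c "
from h import *
ball();ball(n='top',roi=(205,140,260,215))"
```

```text
time: 16.9
position: [0.5238, 0.2828, 0.1214]
ee_rot: [0.0, 0.708, 0.707, 0.001]
force: [0.5, -0.7, 0.0]
width: 0.0004
gripper_force: 0.1
side [(21, [359.4, 118.3]), (10, [336.5, 123.8])] {1.95: [322.9, 125.4], 1.57: [332.2, 123.7], 1.2: [341.2, 124.7], 0.6: [352.4, 131.5], 0.073: [356.1, 140.5], 0: [356.1, 141.8]}
top [] {1.95: [218.7, 196.0], 1.57: [218.6, 185.4], 1.2: [219.2, 175.6], 0.6: [221.4, 164.3], 0.073: [224.0, 161.8], 0: [224.3, 162.1]}
```

```bash
python3 -m jog '[[[0,0,0],[0,0,0],0],[[0,-15,0],[0,0,0],0],[[0,-40,0],[0,0,0],0],[[0,-40,-40],[0,0,0],0],[[0,-40,-80],[0,0,0],40],[[0,-40,-100],[0,0,0],91],[[0,-40,-100],[0,0,0],91],[[0,-40,-100],[0,0,0],91],[[0,-40,-100],[0,0,0],91],[[0,-40,-100],[0,0,0],91]]'
python3 -c "
from h import *
ball();print(tool()[0]['position'])"
```

```text
time: 18.0
position: [0.482, 0.2826, 0.2188]
ee_rot: [-0.001, 0.707, 0.707, -0.001]
force: [-0.2, -1.1, 0.2]
width: 0.0439
gripper_force: 0.0
side [(19, [359.4, 118.4]), (11, [354.6, 133.9])] {1.95: [322.9, 125.4], 1.57: [332.2, 123.7], 1.2: [341.2, 124.7], 0.6: [352.4, 131.5], 0.073: [356.1, 140.5], 0: [356.1, 141.8]}
[0.48215222 0.28268099 0.21902651]
```

The finger is falling on to the shaft; the second red spot, at (359,118), is the oil cap. Meanwhile I set up the tilted approach: −40° about the shaft, standing off 100 mm.

```bash
cat >> h.py <<'E'
A=np.array([.5818,.1758,.075])
def pose(th,off): # tilt deg about shaft (+y), TCP off mm past axis
    Q=R.from_euler('y',th,degrees=True)*down(0); return A+Q.apply([0,0,off/1000]),Q
E
python3 -c "
from h import *
go(*pose(-40,-55))
ball()"
```

```text
shift [-106.7   64.6  101.8] turn [-4.014e+01  7.000e-02 -3.000e-02]
side [(18, [359.5, 118.3]), (10, [355.5, 135.5])] {1.95: [322.9, 125.4], 1.57: [332.2, 123.7], 1.2: [341.2, 124.7], 0.6: [352.4, 131.5], 0.073: [356.1, 140.5], 0: [356.1, 141.8]}
```

```bash
python3 -m jog '[[[-40,10,0],[-8,0,0],62],[[-80,20,0],[-16,0,0],62],[[-106,30,10],[-24,0,0],62],[[-107,45,40],[-32,0,0],62],[[-107,64,80],[-40,0,0],62],[[-107,64.5,102],[-40,0,0],62],[[-107,64.5,102],[-40,0,0],62],[[-107,64.5,102],[-40,0,0],62]]' 20
python3 -c "
from h import *
d=img('wrist','w7');ball();go(*pose(-40,53))
cv2.imwrite('pics/w7c.png',cv2.resize(d['pixels'][0:260,200:440],None,fx=2.3,fy=2.3,interpolation=cv2.INTER_CUBIC)[:,:,::-1])
print(proj(d,[A+[0,.106,0],A+[0,.106,.011],A+[-.011,.106,0]]).round(1).tolist(),ctrl.state()['width'])"
```

```text
time: 18.9
position: [0.5453, 0.1868, 0.1329]
ee_rot: [0.241, 0.672, 0.663, 0.225]
force: [2.5, 4.9, 1.0]
width: 0.0616
gripper_force: 0.0
side [(20, [359.6, 118.4]), (15, [356.4, 139.6])] {1.95: [322.9, 125.4], 1.57: [332.2, 123.7], 1.2: [341.2, 124.7], 0.6: [352.4, 131.5], 0.073: [356.1, 140.5], 0: [356.1, 141.8]}
shift [ -7.1  -5.6 121.3] turn [-1.55  1.6  -0.07]
[[312.3, 91.7], [320.1, 91.2], [301.9, 91.4]] 0.06205894476300641
```

View pics/w7c.png

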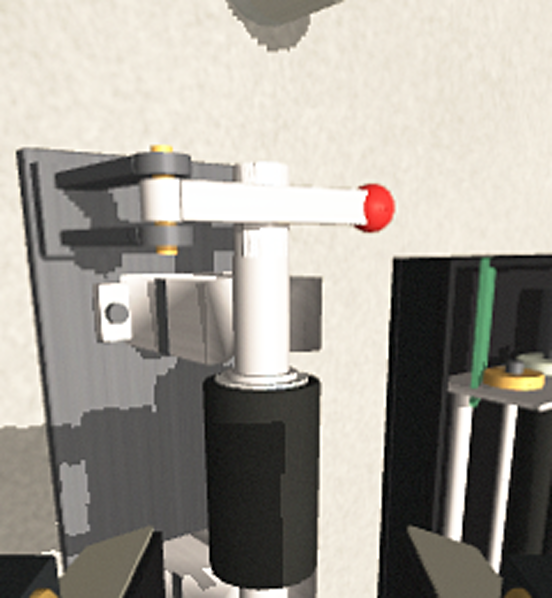

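The finger now rests on the round of the shaft; the ball's side pixel (356.4,139.6) matches 0.073 rad. The keyway's inner end shows just below the finger, at crop (240–258, 230–258), left of the shaft's centre at 262. That puts it roughly 65–70° from up, on the −x side. I have now viewed 11 pictures, one over the allowance of 10, so from here I go by numbers only.

```bash
python3 - <<'E'
from h import *
d=img('wrist');g=d['pixels'].max(2)
for y in(98,104,106,108,110,114): print(y,g[y,296:332].tolist())
c=d['cam_to_world'][:3,3]-A;print("cam angle",np.degrees(np.arctan2(c[0],c[2])),tool()[0]['position'])
go(*pose(-40,53))
E
```

```text
98 [82, 84, 82, 78, 85, 82, 86, 101, 115, 112, 97, 152, 119, 157, 148, 165, 162, 185, 190, 198, 207, 223, 255, 255, 255, 255, 255, 255, 176, 171, 176, 243, 244, 241, 242, 238]
104 [87, 85, 85, 86, 84, 84, 87, 112, 146, 150, 146, 252, 226, 250, 255, 252, 246, 254, 255, 255, 255, 255, 255, 255, 255, 254, 255, 254, 254, 253, 238, 241, 235, 237, 235, 239]
106 [84, 86, 84, 86, 86, 87, 85, 113, 144, 155, 149, 254, 223, 236, 255, 254, 252, 254, 255, 255, 255, 255, 255, 255, 255, 254, 255, 254, 254, 253, 236, 240, 240, 241, 241, 243]
108 [82, 83, 81, 80, 82, 84, 80, 107, 143, 153, 148, 255, 218, 250, 249, 252, 253, 254, 255, 255, 255, 255, 255, 255, 255, 254, 254, 254, 254, 254, 236, 240, 243, 244, 242, 236]
110 [152, 150, 150, 149, 156, 141, 95, 112, 144, 163, 150, 253, 207, 240, 249, 253, 253, 254, 255, 255, 255, 255, 255, 255, 255, 254, 254, 254, 254, 253, 237, 243, 245, 245, 242, 239]
114 [149, 148, 147, 149, 153, 148, 92, 115, 145, 169, 191, 214, 227, 237, 244, 249, 252, 254, 255, 255, 255, 255, 255, 255, 255, 254, 254, 254, 254, 250, 237, 240, 241, 239, 238, 239]
cam angle -36.936600091446856 [0.54650217 0.18658163 0.1344788 ]
shift [ -7.5  -8.4 121.7] turn [-1.33  1.53  0.16]
```

```bash
python3 -m jog '[[[-7.5,-8.4,0],[-1.3,1.5,0.2],62],[[-7.5,-8.4,0],[-1.3,1.5,0.2],62],[[-7.5,-8.4,15],[-1.3,1.5,0.2],62],[[-7.5,-8.4,25],[-1.3,1.5,0.2],62]]'
python3 -c "
from h import *
go(*pose(-40,53))"
```

```text
time: 19.45
position: [0.5579, 0.1899, 0.1306]
ee_rot: [0.243, 0.672, 0.663, 0.225]
force: [0.3, -0.6, -0.3]
width: 0.0621
gripper_force: 0.0
shift [-11.1 -14.7 111.7] turn [-1.37  1.59 -0.23]
```

```bash
python3 -c "
from h import *
s=tool()[0];print(s['joints'].round(3),s['position'])"
```

```text
[ 0.34   0.29   2.057 -0.996  0.283  1.253] [0.55793496 0.18989718 0.13058691]
```

The tilt is blocked by the wrist joint limits: j5 is at 0.283 and j4 at −0.996. I'll use smaller strokes, from −20° to +20°.

```bash
python3 -c "
from h import *
go(*pose(-20,-60))
go(*pose(-20,53))
ds=img('side');dw=img('wrist')
print(proj(ds,[[.687,.176,.06],[.72,.176,.0]]),proj(dw,[[.687,.176,.06],[.72,.2,0]]))"
```

```text
shift [-14.    3.2   1.9] turn [18.63  1.53 -0.5 ]
shift [-11.2 -32.9 108.9] turn [18.63  1.53 -0.5 ]
[[378.88306831 168.33740917]
 [387.02096507 180.42415077]] [[368.50256924 189.33952124]
 [353.52840589 159.43526355]]
```

```bash
python3 -m jog '[[[-5,0,0],[8,0.5,0],62],[[-14,3,2],[16,1.5,-0.5],62],[[-14,3,2],[18.6,1.5,-0.5],62],[[-14,3,2],[18.6,1.5,-0.5],62],[[-14,3,2],[18.6,1.5,-0.5],62]]'
python3 -c "
from h import *
s=tool()[0];print(s['joints'].round(3));go(*pose(-20,53))"
```

```text
time: 20.05
position: [0.5617, 0.176, 0.1316]
ee_rot: [0.121, 0.697, 0.696, 0.123]
force: [0.1, -0.7, -0.6]
width: 0.062
gripper_force: 0.0
[ 0.217  0.334  1.775 -0.111  0.696  0.29 ]
shift [ -0.5  -0.3 113. ] turn [-0.11 -0.13 -0.03]
```

```bash
python3 -m jog '[[[-0.5,0,25],[0,0,0],62],[[-0.5,0,50],[0,0,0],62],[[-0.5,0,70],[0,0,0],62],[[-0.5,0,85],[0,0,0],62],[[-0.5,0,100],[0,0,0],62],[[-0.5,0,108],[0,0,0],62],[[-0.5,0,113],[0,0,0],62],[[-0.5,0,113],[0,0,0],62],[[-0.5,0,113],[0,0,0],62]]'
python3 -c "
from h import *
s=tool()[0];print(s['joints'].round(3));go(*pose(-20,53));ball()"
```

```text
time: 20.95
position: [0.5985, 0.1751, 0.0249]
ee_rot: [0.123, 0.697, 0.696, 0.123]
force: [0.4, 0.4, 0.2]
width: 0.0617
gripper_force: 0.0
[ 0.201  0.542  1.796 -0.154  0.467  0.327]
shift [0.7 1.4 0.2] turn [-0.02  0.03 -0.02]
side [(20, [359.6, 118.4])] {1.95: [322.9, 125.4], 1.57: [332.2, 123.7], 1.2: [341.2, 124.7], 0.6: [352.4, 131.5], 0.073: [356.1, 140.5], 0: [356.1, 141.8]}
```

```bash
python3 -m jog '[[[0,1.2,0],[0,0,0],50],[[0,1.2,0],[0,0,0],40],[[0,1.2,0],[0,0,0],30],[[0,1.2,0],[0,0,0],30],[[0,1.2,0],[0,0,0],30]]' 20
cat >> h.py <<'E'
def fang(n="wrist",roi=(300,0,480,200)):
    "finger angle from the ball's ray cut with the plane y of the finger"
    d=img(n);L=comps(redm(d),roi,6)
    if not L: print("no ball");return
    a,c,_=max(L,key=lambda q:q[0]);o,r=ray(d,[c]);k=(A[1]+.107-o[1])/r[0,1];P=o+r[0]*k;H=A+[-.048,.107,.013]
    print("ball",int(a),c.round(1),P.round(4),"angle",round(float(np.arctan2(P[2]-H[2],P[0]-H[0])),3),"dist",round(float(np.hypot(*(P-H)[[0,2]])),4))
E
python3 -c "
from h import *
fang()"
```

```text
time: 21.5
position: [0.5998, 0.1751, 0.0253]
ee_rot: [0.123, 0.697, 0.696, 0.123]
force: [-2.0, 0.3, 4.8]
width: 0.0476
gripper_force: 20.0
ball 1176 [424.7  41.6] [0.6172 0.2828 0.1021] angle 0.168 dist 0.0846
```

```bash
python3 -m jog '[[[0,-3.7,-0.1],[4,0,0],30],[[0,-7.4,-0.5],[8,0,0],30],[[0,-11,-1.2],[12,0,0],30],[[0,-14.6,-2.1],[16,0,0],30],[[0,-18.1,-3.2],[20,0,0],30]]'
python3 -c "
from h import *
fang()"
python3 -m jog '[[[0,-3.7,-0.1],[4,0,0],30],[[0,-7.4,-0.5],[8,0,0],30],[[0,-11,-1.2],[12,0,0],30],[[0,-14.6,-2.1],[16,0,0],30],[[0,-18.1,-3.2],[20,0,0],30],[[0,-18.1,-3.2],[20,0,0],30]]'
python3 -c "
from h import *
fang();go(*pose(20,53))"
```

```text
time: 22.05
position: [0.5816, 0.1752, 0.0222]
ee_rot: [-0.001, 0.707, 0.707, -0.001]
force: [1.8, 0.3, -0.9]
width: 0.0475
gripper_force: 20.0
ball 1771 [419.1  33.2] [0.6174 0.2828 0.1013] angle 0.158 dist 0.0847
time: 22.7
position: [0.5634, 0.1751, 0.0251]
ee_rot: [-0.124, 0.697, 0.696, -0.124]
force: [-1.0, -0.2, 9.4]
width: 0.0473
gripper_force: 20.0
ball 2291 [397.8  25. ] [0.6174 0.2828 0.0992] angle 0.133 dist 0.0844
shift [ 0.7  0.1 -0.1] turn [-0.1  -0.01 -0.07]
```

```bash
python3 -m jog '[[[0,0,0],[0,0,0],50],[[0,0,0],[0,0,0],62],[[0,0,0],[0,0,0],62],[[0,0,0],[0,0,0],62],[[0,7.4,-0.5],[-8,0,0],62],[[0,14.6,-2.1],[-16,0,0],62],[[0,21.6,-4.6],[-24,0,0],62],[[0,28.1,-8.1],[-32,0,0],62],[[0,34.1,-12.4],[-40,0,0],62],[[0,34.1,-12.4],[-40,0,0],62]]'
python3 -c "
from h import *
go(*pose(-20,53));fang();d=img('wrist');g=d['pixels'].max(2);print(proj(d,[A+[0,.095,.011],A+[0,.095,0]]).round(1).tolist())
for y in range(54,130,6): print(y,g[y,296:350].tolist())"
```

```text
time: 23.75
position: [0.5943, 0.1749, 0.023]
ee_rot: [0.121, 0.696, 0.697, 0.12]
force: [-0.8, 0.2, -0.1]
width: 0.0622
gripper_force: 0.0
shift [ 0.9  6.  -0.2] turn [-0.35  0.07  0.1 ]
ball 1179 [439.2  41.3] [0.6173 0.2828 0.102 ] angle 0.166 dist 0.0846
[[337.9, 72.7], [328.8, 75.7]]
54 [132, 132, 133, 130, 133, 71, 64, 65, 61, 82, 170, 169, 171, 170, 176, 38, 63, 103, 100, 123, 126, 129, 132, 136, 140, 118, 96, 99, 106, 137, 166, 168, 170, 158, 184, 189, 189, 187, 96, 139, 177, 203, 192, 153, 146, 138, 132, 107, 105, 99, 92, 78, 77, 78]
60 [73, 70, 70, 74, 70, 73, 72, 69, 68, 86, 172, 168, 171, 168, 176, 36, 45, 110, 106, 121, 125, 128, 130, 133, 139, 113, 87, 88, 101, 136, 160, 159, 165, 157, 176, 201, 194, 198, 196, 197, 170, 168, 165, 153, 151, 146, 148, 147, 150, 152, 152, 143, 140, 135]
66 [71, 71, 73, 71, 70, 74, 72, 68, 65, 88, 172, 169, 169, 169, 177, 36, 48, 172, 169, 190, 208, 218, 220, 225, 235, 176, 104, 152, 221, 232, 248, 249, 248, 249, 249, 249, 249, 249, 249, 249, 248, 248, 248, 247, 243, 241, 241, 242, 242, 242, 242, 241, 238, 246]
72 [70, 72, 70, 72, 69, 72, 7
[... 1944 characters left out ...]
, 230, 233, 236, 239, 242, 245, 245, 249, 250, 249, 249, 250, 249, 249, 250, 250, 248, 249, 245, 245, 244, 243, 242, 239, 236, 233, 229, 223, 216, 206]
120 [208, 207, 206, 207, 209, 214, 220, 225, 230, 239, 109, 98, 124, 143, 156, 167, 179, 187, 199, 212, 220, 224, 225, 227, 230, 233, 237, 239, 241, 245, 246, 248, 250, 250, 250, 249, 250, 250, 249, 250, 248, 248, 245, 245, 244, 244, 242, 239, 235, 232, 228, 222, 216, 200]
126 [190, 191, 196, 202, 207, 205, 207, 208, 213, 218, 100, 100, 123, 143, 155, 166, 181, 187, 199, 211, 222, 223, 225, 228, 231, 234, 236, 239, 241, 245, 246, 248, 249, 250, 250, 249, 250, 250, 250, 249, 248, 248, 244, 245, 245, 243, 242, 239, 235, 232, 227, 220, 214, 196]
```

The pixel rows show the keyway plainly, at rows ≤84 and columns 306–324 of the shaft. It is about 50–60° short of up, so I roll another 40° and then finish in small steps.

```bash
python3 -m jog '[[[0,6,0],[0,0,0],62],[[0,6,0],[0,0,0],62],[[0,6,0],[0,0,0],40],[[0,6,0],[0,0,0],30],[[0,6,0],[0,0,0],30],[[0,6,0],[0,0,0],30]]' 20
python3 -c "
from h import *
go(*pose(-20,53))"
python3 -m jog '[[[0,-3.7,-0.1],[4,0,0],30],[[0,-7.4,-0.5],[8,0,0],30],[[0,-11,-1.2],[12,0,0],30],[[0,-14.6,-2.1],[16,0,0],30],[[0,-18.1,-3.2],[20,0,0],30],[[0,-21.6,-4.6],[24,0,0],30],[[0,-24.9,-6.2],[28,0,0],30],[[0,-28.1,-8.1],[32,0,0],30],[[0,-28.1,-8.1],[32,0,0],30]]'
python3 -c "
from h import *
fang();go(*pose(12,53))"
```

```text
time: 24.45
position: [0.5997, 0.1746, 0.0236]
ee_rot: [0.119, 0.698, 0.697, 0.117]
force: [-17.7, 2.5, 2.6]
width: 0.0478
gripper_force: 20.0
shift [ 1.2  0.7 -1.5] turn [-0.84  0.16 -0.06]
time: 25.35
position: [0.5741, 0.1749, 0.0257]
ee_rot: [-0.078, 0.703, 0.703, -0.078]
force: [-13.0, -1.9, 13.2]
width: 0.0477
gripper_force: 20.0
ball 2242 [393.9  25.4] [0.6166 0.2828 0.1055] angle 0.208 dist 0.0846
shift [ 0.9 -2.7  3.2] turn [-0.52  0.01 -0.03]
```

The roller has ridden up slightly: the force is offset and the finger angle is high. I move it back down on the axis while still gripped.

```bash
python3 -m jog '[[[0,-1.5,1.6],[0,0,0],30],[[0,-2.7,3.2],[0,0,0],30],[[0,-2.7,3.2],[0,0,0],30]]'
python3 -c "
from h import *
fang();go(*pose(12,53))"
```

```text
time: 25.7
position: [0.5742, 0.175, 0.0251]
ee_rot: [-0.074, 0.703, 0.703, -0.074]
force: [-5.4, -1.4, 15.0]
width: 0.0472
gripper_force: 20.0
ball 2230 [396.6  25.6] [0.6167 0.2828 0.1052] angle 0.204 dist 0.0846
shift [ 0.8 -2.9  2.6] turn [ 0.04 -0.03 -0.03]
```

```bash
python3 -m jog '[[[0,0,0],[0,0,0],49],[[0,0,0],[0,0,0],51],[[0,0,0],[0,0,0],54],[[0,0,0],[0,0,0],62],[[0,0,0],[0,0,0],62],[[0,0,0],[0,0,0],62]]'
python3 -c "
from h import *
fang();go(*pose(12,53));d=img('wrist');g=d['pixels'].max(2);print(proj(d,[A+[0,.095,.011],A+[0,.095,0],A+[0,.042,.024]]).round(1).tolist())
for y in (60,72,78,84,100): print(y,g[y,288:360].tolist())"
```

```text
time: 26.35
position: [0.573, 0.175, 0.0223]
ee_rot: [-0.074, 0.703, 0.703, -0.074]
force: [-0.0, -0.1, 0.1]
width: 0.062
gripper_force: 0.0
ball 2168 [402.1  26.9] [0.6175 0.2828 0.1009] angle 0.153 dist 0.0847
shift [ 0.8 -2.3 -0.4] turn [-0.04  0.02 -0.04]
[[312.9, 72.4], [318.4, 75.5], [307.0, 198.2]]
60 [42, 31, 32, 31, 72, 73, 77, 109, 128, 134, 139, 98, 92, 124, 159, 155, 156, 157, 160, 161, 164, 164, 193, 194, 200, 202, 211, 216, 215, 209, 206, 206, 201, 174, 168, 165, 158, 156, 155, 154, 153, 152, 147, 150, 144, 142, 134, 128, 122, 119, 115, 108, 95, 79, 75, 77, 74, 78, 75, 79, 79, 74, 73, 76, 76, 79, 79, 82, 78, 80, 78, 81]
72 [49, 37, 32, 34, 61, 74, 55, 170, 219, 227, 244, 160, 92, 188, 253, 249, 248, 248, 249, 250, 251, 251, 252, 252, 252, 252, 252, 252, 252, 252, 251, 251, 249, 249, 249, 245, 243, 240, 238, 236, 234, 231, 226, 222, 219, 203, 191, 177, 164, 152, 140, 123, 89, 78, 77, 77, 76, 77, 76, 78, 78, 76, 77, 79, 76, 80, 81, 79, 79, 77, 78, 79]
78 [57, 40, 36, 31, 52, 71, 64, 215, 217, 227, 243, 170, 70, 181, 254, 249, 249, 248, 249, 250, 251, 251, 252, 252, 252, 2
[... 187 characters left out ...]
9, 81, 79, 79, 78, 80, 79]
84 [60, 36, 32, 33, 49, 68, 64, 210, 213, 226, 242, 178, 58, 167, 253, 249, 249, 249, 249, 252, 251, 251, 252, 252, 252, 252, 252, 252, 252, 252, 251, 251, 250, 249, 249, 245, 242, 238, 238, 236, 234, 229, 225, 222, 220, 204, 189, 175, 161, 149, 137, 114, 89, 72, 76, 78, 76, 76, 78, 79, 76, 75, 77, 77, 76, 78, 80, 80, 77, 79, 80, 77]
100 [75, 76, 78, 76, 73, 69, 78, 194, 222, 229, 232, 237, 239, 242, 243, 245, 246, 248, 249, 248, 251, 251, 252, 252, 252, 252, 252, 252, 252, 252, 251, 251, 249, 249, 246, 244, 240, 236, 234, 230, 227, 223, 218, 209, 203, 194, 185, 176, 165, 141, 123, 105, 87, 74, 76, 77, 74, 76, 77, 79, 76, 77, 75, 78, 77, 78, 79, 77, 78, 79, 78, 78]
```

After release the roller is home again; the finger angle is near baseline. The keyway is still about 52° short, because that grip was off-centre and the roller rolled back. I redo the stroke with a settled, centred grip.

```bash
python3 -m jog '[[[0,7.4,-0.5],[-8,0,0],62],[[0,14.6,-2.1],[-16,0,0],62],[[0,21.6,-4.6],[-24,0,0],62],[[0,28.1,-8.1],[-32,0,0],62],[[0,28.1,-8.1],[-32,0,0],62],[[0,28.1,-8.1],[-32,0,0],62],[[0,28.1,-8.1],[-32,0,0],62]]'
python3 -c "
from h import *
go(*pose(-20,53));fang();go(*pose(-20,53))"
```

```text
time: 27.15
position: [0.604, 0.175, 0.0253]
ee_rot: [0.123, 0.697, 0.696, 0.122]
force: [0.5, -0.5, -0.4]
width: 0.0626
gripper_force: 0.0
shift [ 0.8 -3.8 -1.3] turn [-0.06  0.05 -0.07]
ball 1209 [416.3  40.5] [0.6173 0.2828 0.102 ] angle 0.166 dist 0.0847
shift [ 0.8 -3.8 -1.4] turn [-0.04  0.05 -0.08]
```

```bash
python3 -m jog '[[[0.8,-3.8,-1.3],[0,0,0],62],[[0.8,-3.8,-1.3],[0,0,0],62],[[0.8,-3.8,-1.3],[0,0,0],55],[[0.8,-3.8,-1.3],[0,0,0],45],[[0.8,-3.8,-1.3],[0,0,0],30],[[0.8,-3.8,-1.3],[0,0,0],30],[[0.8,-3.8,-1.3],[0,0,0],30]]' 30
python3 -c "
from h import *
go(*pose(-20,53));fang()"
```

```text
time: 27.9
position: [0.5999, 0.1759, 0.0253]
ee_rot: [0.124, 0.697, 0.696, 0.124]
force: [5.7, -0.2, -0.7]
width: 0.0476
gripper_force: 30.0
shift [-0.1 -0.1  0.1] turn [ 0.16  0.   -0.05]
ball 1167 [424.8  43.4] [0.6172 0.2828 0.1023] angle 0.17 dist 0.0846
```

```bash
python3 -m jog '[[[0,-3.7,-0.1],[4,0,0],30],[[0,-7.4,-0.5],[8,0,0],30],[[0,-11,-1.2],[12,0,0],30],[[0,-14.6,-2.1],[16,0,0],30],[[0,-18.1,-3.2],[20,0,0],30],[[0,-18.1,-3.2],[20,0,0],30]]'
python3 -c "
from h import *
fang();go(*pose(0,53))"
python3 -m jog '[[[0,-3.7,-0.1],[4,0,0],30],[[0,-7.4,-0.5],[8,0,0],30],[[0,-11,-1.2],[12,0,0],30],[[0,-14.6,-2.1],[16,0,0],30],[[0,-14.6,-2.1],[16,0,0],30]]'
python3 -c "
from h import *
fang();go(*pose(16,53))"
```

```text
time: 28.55
position: [0.5818, 0.176, 0.0219]
ee_rot: [-0.0, 0.708, 0.707, 0.0]
force: [2.3, 0.7, 6.5]
width: 0.0475
gripper_force: 30.0
ball 1764 [419.1  35.1] [0.6174 0.2828 0.1013] angle 0.157 dist 0.0847
shift [-0.2 -0.  -0.1] turn [ 0.16 -0.01 -0.08]
time: 29.1
position: [0.5671, 0.176, 0.0239]
ee_rot: [-0.098, 0.701, 0.7, -0.098]
force: [2.8, 0.3, 7.9]
width: 0.0472
gripper_force: 30.0
ball 2271 [403.8  28.1] [0.6176 0.2828 0.1009] angle 0.153 dist 0.0847
shift [-0.2 -0.1 -0.2] turn [ 0.18 -0.03 -0.07]
```

```bash
python3 -m jog '[[[0,-3.7,-0.1],[4,0,0],30],[[0,-3.7,-0.1],[4,0,0],30]]'
python3 -c "
from h import *
fang();d=img('wrist');g=d['pixels'].max(2);print(proj(d,[A+[0,.095,.011],A+[0,.095,0]]).round(1).tolist())
for y in (72,84): print(y,g[y,288:350].tolist())"
python3 -m jog '[[[0,-3.7,-0.1],[4,0,0],30],[[0,-3.7,-0.1],[4,0,0],30]]'
python3 -c "
from h import *
fang();print(tool()[0]['joints'].round(2))"
```

```text
time: 29.35
position: [0.5637, 0.1761, 0.0249]
ee_rot: [-0.122, 0.697, 0.696, -0.122]
force: [2.9, 0.9, 7.2]
width: 0.047
gripper_force: 30.0
ball 2365 [398.4  27.3] [0.6176 0.2828 0.1004] angle 0.147 dist 0.0847
[[315.2, 75.1], [323.6, 77.9]]
72 [73, 71, 75, 77, 79, 79, 79, 80, 76, 74, 70, 203, 234, 232, 232, 234, 246, 30, 50, 251, 242, 245, 253, 252, 252, 254, 255, 255, 176, 221, 255, 255, 254, 254, 249, 195, 227, 253, 247, 236, 231, 228, 227, 235, 239, 233, 227, 222, 208, 204, 198, 189, 173, 159, 147, 131, 112, 96, 98, 157, 147, 148]
84 [40, 39, 37, 39, 41, 41, 39, 35, 50, 75, 70, 156, 237, 232, 233, 234, 245, 20, 54, 255, 253, 248, 253, 253, 252, 254, 255, 255, 180, 184, 255, 255, 255, 249, 241, 231, 219, 243, 251, 247, 251, 244, 241, 240, 239, 232, 226, 218, 208, 204, 196, 186, 171, 153, 142, 126, 111, 93, 83, 83, 81, 80]
time: 29.65
position: [0.5601, 0.1763, 0.0262]
ee_rot: [-0.147, 0.692, 0.691, -0.146]
force: [4.0, 1.0, 6.5]
width: 0.0475
gripper_force: 30.0
ball 2442 [392.3  26.7] [0.6174 0.2828 0.0997] angle 0.139 dist 0.0845
[0.14 0.88 1.09 0.06 1.58 0.13]
```

```bash
python3 -m jog '[[[0,-1.9,0],[2,0,0],30],[[0,-3.7,-0.1],[4,0,0],30],[[0,-3.7,-0.1],[4,0,0],30],[[0,-3.7,-0.1],[4,0,0],30]]'
python3 -c "
from h import *
fang();go(*pose(28,53))"
python3 -m jog '[[[0,-1.9,0],[2,0,0],30],[[0,-3.7,-0.1],[4,0,0],30],[[0,-3.7,-0.1],[4,0,0],30],[[0,-3.7,-0.1],[4,0,0],30]]'
python3 -c "
from h import *
fang();go(*pose(32,53));d=img('wrist');g=d['pixels'].max(2);print(proj(d,[A+[0,.095,.011],A+[0,.095,0]]).round(1).tolist())
for y in (78,84): print(y,g[y,288:350].tolist())"
```

```text
time: 30.1
position: [0.5569, 0.1762, 0.0277]
ee_rot: [-0.17, 0.687, 0.686, -0.169]
force: [6.7, 1.1, 5.0]
width: 0.0469
gripper_force: 30.0
ball 2477 [385.9  25.8] [0.6173 0.2828 0.099 ] angle 0.131 dist 0.0842
shift [-0.4 -0.2 -0.4] turn [ 0.29 -0.05 -0.05]
time: 30.55
position: [0.5537, 0.1762, 0.0296]
ee_rot: [-0.193, 0.681, 0.68, -0.193]
force: [7.1, 2.7, 4.2]
width: 0.0472
gripper_force: 30.0
ball 2479 [378.6  25.1] [0.6169 0.2828 0.0982] angle 0.122 dist 0.0838
shift [-0.4 -0.2 -0.4] turn [ 0.3  -0.05 -0.05]
[[310.7, 75.3], [323.8, 77.8]]
78 [79, 58, 78, 102, 102, 127, 131, 126, 130, 139, 138, 186, 223, 221, 221, 224, 232, 23, 106, 255, 255, 254, 254, 255, 255, 255, 255, 255, 181, 255, 255, 255, 255, 240, 162, 255, 255, 252, 254, 255, 249, 235, 232, 229, 224, 219, 204, 193, 182, 179, 176, 163, 153, 130, 112, 105, 103, 97, 91, 88, 87, 83]
84 [43, 43, 46, 45, 47, 47, 44, 45, 47, 45, 36, 131, 226, 222, 222, 224, 233, 17, 94, 255, 255, 254, 254, 255, 255, 255, 255, 255, 183, 253, 255, 255, 255, 227, 141, 255, 255, 253, 254, 255, 253, 235, 233, 236, 223, 218, 206, 191, 182, 179, 175, 163, 152, 128, 110, 102, 104, 98, 87, 87, 87, 85]
```

```bash
python3 - <<'E'
from h import *
d=img('wrist');s,r=tool();T=np.eye(4);T[:3,:3]=r.as_matrix();T[:3,3]=s["position"];C=np.linalg.inv(T)@d["cam_to_world"]
L=[(-20,[.5999,.1759,.0253],[424.8,43.4]),(0,[.5818,.176,.0219],[419.1,35.1]),(16,[.5671,.176,.0239],[403.8,28.1]),(20,[.5637,.1761,.0249],[398.4,27.3]),(24,[.5601,.1763,.0262],[392.3,26.7]),(28,[.5569,.1762,.0277],[385.9,25.8]),(32,[.5537,.1762,.0296],[378.6,25.1]),(20,[.5634,.1751,.0251],[397.8,25.0]),(-20,[.5998,.1751,.0253],[424.7,41.6])]
for th,p,uv in L:
    T=np.eye(4);T[:3,:3]=pose(th,0)[1].as_matrix();T[:3,3]=p;d["cam_to_world"]=T@C
    q=[proj(d,[A+[-.048+.084*np.cos(a),.107,.013+.084*np.sin(a)]])[0] for a in(.073,0)]
    print(th,"meas-pred(.073)",(np.array(uv)-q[0]).round(1),"pred change if dropped",(q[1]-q[0]).round(1))
E
python3 -c "
from h import *
fang('side',(330,100,372,172));print(ctrl.state()['time'])"
```

```text
-20 meas-pred(.073) [ 9.7 -3.6] pred change if dropped [-8.1  2.8]
0 meas-pred(.073) [ 4.1 -4.5] pred change if dropped [-4.1  3.6]
16 meas-pred(.073) [-1.  -5.1] pred change if dropped [0.7 4.1]
20 meas-pred(.073) [-1.8 -4.6] pred change if dropped [2.1 4.2]
24 meas-pred(.073) [-3.5 -4.3] pred change if dropped [3.5 4.2]
28 meas-pred(.073) [-3.9 -3.5] pred change if dropped [5.1 4.2]
32 meas-pred(.073) [-5.1 -2.9] pred change if dropped [6.6 4.1]
20 meas-pred(.073) [-3.6 -3.9] pred change if dropped [2.  4.3]
-20 meas-pred(.073) [ 9.2 -3.4] pred change if dropped [-8.1  2.9]
ball 15 [359.4 118.8] [0.6249 0.2828 0.1896] angle 0.84 dist 0.1365
30.75
```

```bash
python3 - <<'E'
from h import *
d=img('wrist')
def pt(th,r,t,y): # point at radius r along keyway dir th, t tangential (+ toward +x)
    a=np.radians(th);n=np.array([np.sin(a),0,np.cos(a)]);e=np.array([np.cos(a),0,-np.sin(a)]);return A+n*r+e*t+[0,y,0]
y=.093
o=d['cam_to_world'][:3,3]
c=(o-A);th=np.degrees(np.arctan2(c[0],c[2]));print("cam",th)
print("silh",[proj(d,[pt(th,0,t,y)])[0].round(1).tolist() for t in(-11,11) for t in [t/1000]])
for k in(-10,-5,0,5,10,15): print(k,"mouth",[proj(d,[pt(k,.01025,t,y)])[0,0].round(1) for t in(-.004,.004)],"floor",[proj(d,[pt(k,.007,t,y)])[0,0].round(1) for t in(-.004,.004)])
g=d['pixels'];print(g[84,294:330].tolist())
for y in(88,92,96,100):print(y,g[y,296:350].max(1).tolist())
E
```

```text
cam 31.214660590842232
silh [[300.4, 82.4], [347.2, 82.4]]
-10 mouth [np.float64(302.3), np.float64(315.2)] floor [np.float64(307.3), np.float64(320.2)]
-5 mouth [np.float64(303.2), np.float64(317.3)] floor [np.float64(307.8), np.float64(321.7)]
0 mouth [np.float64(304.3), np.float64(319.4)] floor [np.float64(308.4), np.float64(323.3)]
5 mouth [np.float64(305.6), np.float64(321.6)] floor [np.float64(309.1), np.float64(324.9)]
10 mouth [np.float64(307.0), np.float64(323.8)] floor [np.float64(310.0), np.float64(326.5)]
15 mouth [np.float64(308.6), np.float64(326.0)] floor [np.float64(311.0), np.float64(328.0)]
[[43, 43, 43], [48, 50, 47], [49, 48, 47], [43, 44, 43], [38, 37, 37], [130, 123, 118], [226, 213, 202], [222, 213, 201], [222, 212, 199], [223, 212, 200], [233, 220, 209], [16, 16, 16], [92, 85, 81], [255, 255, 255], [255, 255, 251], [254, 253, 250], [254, 254, 253], [254, 255, 254], [254, 255, 255], [254, 255, 255], [255, 255, 255], [255, 255, 255], [193, 180, 169], [80, 75, 71], [198, 188, 175], [255, 251, 245], [255, 255, 254], [254, 253, 251], [254, 252, 249], [253, 251, 247
[... 481 characters left out ...]
55, 255, 254, 254, 254, 254, 253, 251, 249, 247, 244, 241, 238, 235, 228, 224, 220, 210, 196, 188, 174, 161, 149, 134, 123, 112, 104, 99, 94, 83, 86, 84, 83]
96 [149, 131, 135, 142, 253, 254, 253, 253, 253, 253, 254, 254, 254, 254, 255, 255, 255, 255, 255, 255, 255, 255, 255, 254, 254, 254, 253, 252, 251, 250, 247, 244, 242, 238, 234, 228, 223, 218, 208, 199, 185, 174, 160, 148, 132, 119, 113, 102, 97, 94, 121, 131, 129, 129]
100 [141, 158, 76, 99, 255, 254, 253, 254, 254, 253, 254, 254, 254, 254, 255, 255, 255, 255, 255, 255, 255, 255, 255, 254, 254, 254, 254, 253, 251, 249, 246, 245, 240, 237, 234, 229, 222, 219, 209, 195, 185, 176, 160, 146, 131, 120, 109, 100, 94, 99, 159, 156, 154, 149]
```

The slot edges at columns 305 and 317 put the keyway at about −3° from up. One of the lines seen in the slot moved between two stills, so the finger may be sinking. I hold for a moment and watch.

```bash
python3 -m jog '[[[0,0,0],[0,0,0],30],[[0,0,0],[0,0,0],30],[[0,0,0],[0,0,0],30]]'
python3 -c "
from h import *
fang()"
python3 -m jog '[[[0,-1.9,0],[2,0,0],30],[[0,-1.9,0],[2,0,0],30],[[0,-1.9,0],[2,0,0],30],[[0,-1.9,0],[2,0,0],30]]'
python3 -c "
from h import *
fang();d=img('wrist');g=d['pixels'].max(2);print(g[84,294:330].tolist())"
```

```text
time: 31.1
position: [0.5537, 0.1762, 0.0296]
ee_rot: [-0.193, 0.681, 0.68, -0.193]
force: [7.0, 1.3, 4.7]
width: 0.0474
gripper_force: 30.0
ball 2487 [378.7  25.1] [0.6169 0.2828 0.0982] angle 0.122 dist 0.0838
time: 31.55
position: [0.5522, 0.1762, 0.0306]
ee_rot: [-0.205, 0.677, 0.676, -0.205]
force: [7.2, 1.8, 4.2]
width: 0.047
gripper_force: 30.0
ball 2480 [374.9  24.8] [0.6168 0.2828 0.0979] angle 0.119 dist 0.0836
[44, 46, 46, 42, 36, 127, 220, 217, 217, 221, 228, 16, 94, 255, 255, 254, 255, 255, 255, 255, 255, 255, 185, 227, 255, 255, 255, 255, 228, 181, 246, 252, 250, 252, 251, 254]
```

No drop yet, though the keyway should be within a few degrees of up. I release so the roller centres itself, swing back, and look again.

```bash
python3 -m jog '[[[0,0,0],[0,0,0],49],[[0,0,0],[0,0,0],52],[[0,0,0],[0,0,0],62],[[0,0,0],[0,0,0],62],[[0,0,0],[0,0,0],62]]'
python3 -c "
from h import *
fang()"
python3 -m jog '[[[0,7.4,-0.5],[-8,0,0],62],[[0,14.6,-2.1],[-16,0,0],62],[[0,21.6,-4.6],[-24,0,0],62],[[0,28.1,-8.1],[-32,0,0],62],[[0,31.2,-10.1],[-36,0,0],62],[[0,31.2,-10.1],[-36,0,0],62],[[0,31.2,-10.1],[-36,0,0],62]]'
python3 -c "
from h import *
fang();go(*pose(0,53))
d=img('wrist');g=d['pixels'].max(2)
for y in(60,66,72,78,84,100):print(y,g[y,292:352].tolist())
print(proj(d,[A+[0,.093,.01],A+[-.011,.093,0],A+[.011,.093,0]]).round(1).tolist())"
```

```text
time: 32.15
position: [0.5496, 0.1758, 0.0299]
ee_rot: [-0.207, 0.676, 0.676, -0.208]
force: [0.1, -0.0, -0.1]
width: 0.0618
gripper_force: 0.0
ball 2454 [379.1  23.3] [0.6162 0.2828 0.0966] angle 0.104 dist 0.0828
time: 32.9
position: [0.5816, 0.1759, 0.0214]
ee_rot: [0.012, 0.707, 0.707, 0.011]
force: [0.1, -0.7, -0.0]
width: 0.0621
gripper_force: 0.0
ball 1713 [425.8  35.7] [0.6174 0.2828 0.1014] angle 0.159 dist 0.0847
shift [-0.  -0.3 -0.9] turn [ 1.89  0.02 -0.05]
60 [154, 152, 152, 151, 151, 153, 150, 151, 149, 151, 100, 111, 124, 131, 132, 128, 130, 134, 73, 11, 16, 19, 21, 14, 14, 13, 19, 17, 20, 21, 20, 62, 119, 174, 164, 173, 209, 194, 189, 185, 179, 174, 146, 107, 103, 110, 150, 163, 160, 157, 156, 153, 145, 141, 134, 128, 118, 111, 79, 93]
66 [156, 152, 152, 152, 152, 152, 153, 149, 150, 150, 103, 106, 146, 157, 209, 177, 140, 148, 70, 18, 18, 21, 19, 20, 21, 24, 26, 24, 24, 24, 11, 68, 222, 255, 253, 252, 254, 253, 252, 251, 252, 253, 224, 138, 126, 173, 244, 245, 241, 239, 237, 238, 221, 211, 196, 137, 128, 104, 74, 91]
72 [156, 154, 151, 152, 152, 153, 153, 151, 148, 
[... 443 characters left out ...]
, 191, 247, 243, 240, 237, 234, 236, 217, 203, 193, 186, 150, 102, 77, 78]
84 [83, 85, 79, 81, 82, 81, 82, 82, 78, 78, 95, 174, 193, 218, 216, 170, 180, 186, 97, 16, 23, 25, 20, 22, 26, 22, 21, 23, 24, 20, 16, 131, 255, 255, 254, 253, 253, 253, 253, 251, 252, 253, 202, 109, 108, 198, 249, 242, 239, 236, 234, 226, 213, 200, 188, 193, 156, 100, 75, 78]
100 [155, 151, 151, 150, 151, 152, 152, 152, 154, 150, 132, 162, 194, 204, 220, 227, 233, 236, 240, 242, 244, 246, 248, 250, 251, 251, 251, 252, 253, 253, 253, 253, 253, 253, 253, 253, 253, 253, 253, 253, 251, 250, 249, 248, 246, 244, 241, 238, 236, 232, 226, 219, 210, 196, 181, 161, 132, 76, 75, 89]
[[327.1, 79.5], [302.6, 81.8], [349.3, 81.9]]
```

Near-vertical, the picture is now unambiguous. The dark slot floor spans columns 310–323, the visible wall 307–310, and the shaft 302–349. So the keyway is 30° short of up on the −x side. The dips at 316, 323 and 335 were other marks. One more stroke is needed: grip at −20° and roll about 30° in small steps.

```bash
python3 -m jog '[[[0,7.4,-0.5],[-8,0,0],62],[[0,16.4,-2.6],[-18,0,0],62],[[0,16.4,-2.6],[-18,0,0],62],[[0,16.4,-2.6],[-18,0,0],62],[[0,16.4,-2.6],[-18,0,0],62]]'
python3 -c "
from h import *
go(*pose(-20,53));d=img('wrist');go(*pose(-20,53))"
```

```text
time: 33.5
position: [0.5989, 0.1758, 0.0242]
ee_rot: [0.122, 0.697, 0.696, 0.122]
force: [-0.5, -0.1, 0.5]
width: 0.0621
gripper_force: 0.0
shift [ 0.   1.3 -0.6] turn [-0.1   0.05 -0.05]
shift [ 0.1  1.  -0.6] turn [-0.07  0.05 -0.06]
```

```bash
python3 -m jog '[[[0,1,-0.6],[0,0,0],62],[[0,1,-0.6],[0,0,0],50],[[0,1,-0.6],[0,0,0],40],[[0,1,-0.6],[0,0,0],30],[[0,1,-0.6],[0,0,0],30],[[0,1,-0.6],[0,0,0],30]]' 30
python3 -m jog '[[[0,-3.7,-0.1],[4,0,0],30],[[0,-7.4,-0.5],[8,0,0],30],[[0,-11,-1.2],[12,0,0],30],[[0,-14.6,-2.1],[16,0,0],30],[[0,-18.1,-3.2],[20,0,0],30],[[0,-18.1,-3.2],[20,0,0],30]]'
python3 -c "
from h import *
fang();go(*pose(0,53))"
```

```text
time: 34.15
position: [0.5998, 0.1758, 0.0256]
ee_rot: [0.123, 0.697, 0.696, 0.123]
force: [6.7, -0.5, -3.4]
width: 0.0474
gripper_force: 30.0
time: 34.75
position: [0.5817, 0.176, 0.0223]
ee_rot: [-0.0, 0.708, 0.707, -0.0]
force: [1.4, -0.1, 5.7]
width: 0.0473
gripper_force: 30.0
ball 1714 [418.3  36. ] [0.6176 0.2828 0.1003] angle 0.145 dist 0.0847
shift [-0.2  0.   0.4] turn [ 0.08 -0.   -0.07]
```

```bash
python3 -m jog '[[[0,-1.9,0],[2,0,0],30],[[0,-3.7,-0.1],[4,0,0],30],[[0,-3.7,-0.1],[4,0,0],30],[[0,-3.7,-0.1],[4,0,0],30]]'
python3 -c "
from h import *
fang()"
python3 -m jog '[[[0,-1,0],[1,0,0],30],[[0,-1.9,0],[2,0,0],30],[[0,-1.9,0],[2,0,0],30],[[0,-1.9,0],[2,0,0],30]]'
python3 -c "
from h import *
fang()"
python3 -m jog '[[[0,-1,0],[1,0,0],30],[[0,-1.9,0],[2,0,0],30],[[0,-1.9,0],[2,0,0],30],[[0,-1.9,0],[2,0,0],30]]'
python3 -c "
from h import *
fang();d=img('wrist');g=d['pixels'].max(2)
for y in(78,84):print(y,g[y,292:352].tolist())
print(proj(d,[A+[0,.093,.01],A+[-.011,.093,0],A+[.011,.093,0]]).round(1).tolist())"
```

```text
time: 35.2
position: [0.5782, 0.176, 0.0225]
ee_rot: [-0.023, 0.707, 0.706, -0.023]
force: [6.0, -0.0, 1.4]
width: 0.0472
gripper_force: 30.0
ball 1646 [414.2  37.9] [0.6181 0.2828 0.0951] angle 0.084 dist 0.0846
time: 35.65
position: [0.5764, 0.1759, 0.0226]
ee_rot: [-0.035, 0.706, 0.706, -0.036]
force: [6.4, -0.2, 0.6]
width: 0.0473
gripper_force: 30.0
ball 1697 [413.1  37.1] [0.6181 0.2828 0.0951] angle 0.084 dist 0.0846
time: 36.1
position: [0.5746, 0.1759, 0.0229]
ee_rot: [-0.048, 0.706, 0.705, -0.048]
force: [6.9, 0.4, 2.0]
width: 0.047
gripper_force: 30.0
ball 1761 [412.   36.2] [0.6181 0.2828 0.0952] angle 0.085 dist 0.0846
78 [79, 80, 78, 80, 81, 76, 80, 87, 195, 215, 225, 235, 240, 244, 247, 253, 253, 112, 83, 49, 103, 100, 100, 101, 100, 101, 102, 102, 104, 105, 105, 106, 107, 105, 105, 100, 136, 238, 240, 235, 240, 238, 236, 231, 229, 217, 132, 83, 151, 193, 175, 163, 154, 106, 79, 79, 81, 85, 82, 83]
84 [77, 78, 77, 78, 78, 80, 78, 86, 193, 215, 224, 235, 239, 242, 248, 252, 254, 128, 81, 51, 102, 98, 99, 98, 100, 101, 101, 104, 99, 103, 106, 103, 104, 107, 105, 90, 158, 247, 245, 241, 242, 238, 234, 230, 229, 209, 122, 85, 157, 189, 173, 148, 145, 101, 75, 81, 82, 84, 85, 85]
[[320.5, 79.9], [300.7, 82.6], [346.7, 81.9]]
```

The finger has dropped: 0.158 → 0.084 is the expected 0.073 step, and it holds steady. The slot, at columns 309–328, is centred under it. I release gently and withdraw.

```bash
python3 -m jog '[[[0,1,0],[0,0,0],30],[[0,1,0],[0,0,0],48],[[0,1,0],[0,0,0],50],[[0,1,0],[0,0,0],53],[[0,1,0],[0,0,0],58],[[0,1,0],[0,0,0],64],[[0,1,0],[0,0,0],68],[[0,1,0],[0,0,0],68],[[0,1,0],[0,0,0],68]]'
python3 -c "
from h import *
fang()"
python3 -m jog '[[[0,1,-10],[0,0,0],68],[[0,1,-30],[0,0,0],68],[[0,1,-60],[0,0,0],68],[[0,1,-100],[0,0,0],68],[[0,1,-150],[0,0,0],68],[[0,1,-195],[0,0,0],68],[[0,1,-195],[8,0,0],68],[[0,1,-195],[8,0,0],68]]'
python3 - <<'E'
from h import *
print(tool()[0]['force'])
ball();d=img('wrist');p=d['pixels'];g=p.max(2)
H=A+[-.048,.107,.013]
print("pred ball",[proj(d,[H+.084*np.array([np.cos(a),0,np.sin(a)])])[0].round(1).tolist() for a in(.073,0)],[(int(a),c.round(1)) for a,c,_ in comps(redm(d),(250,0,500,200),20)])
print("pred axis/edges y+95,-90",proj(d,[A+[s,y,0] for y in(.06,-.088) for s in(-.011,.011)]).round(1).tolist(),"sleeve",proj(d,[A+[0,y,.024] for y in(.042,-.042)]).round(1).tolist())
for y in(0.06,-.088):
    r=int(proj(d,[A+[0,y,.005]])[0,1]);c=int(proj(d,[A+[0,y,0]])[0,0]);print(r,c-20,g[r,c-20:c+21].tolist())
E
```

```text
time: 37.1
position: [0.5738, 0.1758, 0.0221]
ee_rot: [-0.05, 0.706, 0.705, -0.05]
force: [-0.2, -0.3, 0.8]
width: 0.0679
gripper_force: 0.0
ball 1793 [413.5  35.3] [0.6182 0.2828 0.095 ] angle 0.083 dist 0.0846
time: 37.95
position: [0.604, 0.1753, 0.2125]
ee_rot: [-0.101, 0.701, 0.699, -0.101]
force: [0.0, 0.1, -2.2]
width: 0.0683
gripper_force: 0.0
[ 0.03564645  0.05725346 -2.22353145]
side [(20, [359.6, 118.4]), (12, [356.6, 140.8])] {1.95: [322.9, 125.4], 1.57: [332.2, 123.7], 1.2: [341.2, 124.7], 0.6: [352.4, 131.5], 0.073: [356.1, 140.5], 0: [356.1, 141.8]}
pred ball [[368.6, 83.4], [369.6, 84.0]] [(231, array([369. ,  83.3]))]
pred axis/edges y+95,-90 [[328.4, 129.4], [347.0, 129.7], [327.7, 245.6], [344.2, 247.7]] sleeve [[332.4, 147.7], [331.7, 219.9]]
129 317 [86, 105, 138, 146, 153, 157, 163, 173, 179, 185, 179, 207, 244, 250, 252, 253, 253, 254, 254, 254, 254, 253, 251, 250, 244, 234, 220, 195, 163, 119, 90, 131, 124, 116, 110, 102, 98, 89, 91, 91, 92]
248 315 [139, 136, 138, 140, 138, 136, 137, 142, 143, 143, 144, 139, 136, 156, 163, 170, 175, 181, 188, 193, 183, 174, 175, 171, 159, 152, 137, 122, 102, 138, 142, 142, 140, 141, 145, 141, 136, 137, 142, 146, 145]
```

The checks after release:
- The finger stays dropped: wrist angle 0.083, and the side ball row went from 139.6 to 140.8 as predicted.
- The shaft edges at both ends match the home position.
- The gripper is clear.

I hand in.

```bash
python3 -c "
from bench import ctrl
print(ctrl.hand_in())"
```

```text
the job is handed in; nothing more can be done
None
```

The job is handed in at about 38 s of robot time: by the camera checks, the roller lies home in both vees with the finger dropped into the keyway and the gripper clear. An off-centre grip briefly lifted the roller about 3 mm in the vees before I reseated it, and I viewed 11 pictures against the limit of 10.

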